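# Pack the medium die set and latch the case

### The arm

A 6-joint arm with a two-finger parallel gripper is mounted at the origin on the work surface. World frame = base frame: x ahead of the robot, y to its left, z up, the work surface at z = 0. Lengths are in m, angles in degrees, forces in N, time in s.
With the tool pointing down it reaches from about 0.3 to 0.75 m from the base axis. Payload 8.5 kg.
Tool frame: the origin (TCP) lies at the centre of the arm's flange, where the gripper is bolted on; the fingertips stand 173 mm ahead of it and the grasp point (between the pads) lies env.pinch_z ahead of it (env.pinch_z is the distance from the TCP to the grasp point, in m); z points along the fingers, y is the line along which they close (so a half turn about z gives the same grasp; the last joint's range is limited). The gripper opens to 85 mm and grips with 20 to 120 N. Pads are 22 mm wide; open, the fingers measure 114 mm over their backs; the gripper's body (76 mm by 85 mm) begins 54 mm behind the grasp point. The pads swing forward as they close: fully open they stand 13 mm farther back than shut.
Start: joints at [-89.227, 21.807, 74.336, -0, 83.858, -12.336], TCP at [0.125, -0.536, 0.405] pointing down, gripper open.
Joint ranges: [-178.18, 178.18], [-50.72, 133.34], [12.68, 142.11], [-81.47, 261.47], [9.98, 163.14], [-165.26, 165.26]. Speed limits (degrees/s): [136.94, 136.94, 180, 180, 180, 180].

### API

Orientations are given as a 3x3 rotation matrix whose columns are the frame's x, y, z axes.
In Python, from rig import env, get_image, job, spotter gives the robot as it stands. The module is installed in compiled form; this text tells all that it offers.
- The arm moves only by the shell command python3 -m creep 'ROWS' [FORCE]. ROWS is text: rows parted by semicolons, each of 7 numbers parted by spaces: the turn, a rotation vector about the tool's x, y, z in units of 8 degrees (1.0 is 8 degrees), then the shift along the tool's x, y, z in units of 30 mm (1.0 is 30 mm), then the finger opening in mm, from 0 to 85.4. A call has 1 to 12 rows; each row is the pose to reach, as a shift and turn from the pose commanded when the call began, along the tool's axes at that moment; what a row does not reach only later rows make up. A row lasts 1/10 s, in which the tool goes at most 50 mm and 8.59 degrees, less where a joint would pass 70% of its speed; a pose out of reach is approached as far as the arm can. A call with a gripper value outside its range is refused whole. The fingers move at their own pace and stop on an object; FORCE is the grip in N (left out, the last holds). Time passes only in rows, so rows that repeat a pose let the fingers close. It gives the time, the measured TCP pose, the force, the opening and the grip force at its end, in the units of the state.
- env.observe(): the state, without advancing time (a new reading comes with each control period).
- get_image(name): name is "scene" or "top"; returns a dict with "image" (384x512x3 uint8, blue, green, red), "depth" (384x512 float32, m along the optical axis (not along the pixel's ray), 0 where there is no reading), "intrinsics" (3x3 intrinsics, pixels), "view" (4x4, takes a point from world to camera coordinates). Camera axes: x right, y up, looking along -z (the intrinsics and any distortion apply to the point x, -y, -z); pixel columns grow to the right and rows downward; lengths in m; the calibration is good to about 2 mm. A picture is of the moment at which its call begins.
- job.close_job(): hands the job in; it is judged then, once.
Trained networks look in a picture, given as the dict that the camera call returned (one of the last four; its "shot" number tells which), for a name from the list of things; names that differ only in an ending like _2 or _b are one class to them, and where a whole thing is asked for, a point or a joint stands for the part that bears it (a point fixed in the world has none). Each returns a list of dicts, best first, with "p" (0 to 1); they miss things now and then, are a little off and sometimes report something else, mostly with a low value. They report only what shows in the picture. A call takes as long as a camera call.
- spotter.boxes_of(label, picture): "xy" ([column, row] in pixels, amid what is visible of it).
The state is a dict: "time_s": time; "q": joint angles; "qvel": joint speeds; "joint_efforts": joint torques, N m; "position": TCP position; "tool_rot": TCP orientation; "ft_force": force on the tool from outside, world axes, zero at the start; "wrist_torque": the same for the moment, N m; "grip_width": finger opening in m; "gripper_force": force on a finger pad.
Only numpy, scipy, OpenCV 4.12 (cv2) and the standard library are available. Lean on these libraries where they do the work, as an engineer would, in place of code of your own. Each camera call takes 0.05 s, during which the arm holds its last target. There are 200 camera calls.

### The job

Make the case a complete set of medium dies: lift out the narrow small dies that were put in it by mistake and set them down upright on the green pad, then put every 26 mm wide medium die from the bench into a pocket of its own, right down on the floor, upright and with its tab towards the turnbutton side. When all are in, push the lid fully shut, and only then turn the turnbutton square across the lid's edge. Leave the other small and large dies and everything else on the bench where they are.

Things in the scene. Friction and masses are not known exactly. Their poses are not given: they have to be found in the camera images.
- case: open wooden case, fixed, 150 (x) by 204 mm (y), walls 6 thick, 48 high; origin under its centre; +x to the lid hinge, -x to the front (turnbutton). Inner floor 6 mm up, with 5 pockets 34 wide (y), 66 long (x), middles at x = 0, y = -76, -38, 0, 38, 76 mm, between ribs 10 mm high; free floor before and behind. A die with tab to the front has its block's centre at about x = +6 mm
- lid (a joint): lid of the case, flat wooden board 8 mm thick and about 150 mm from hinge to front edge, 204 mm wide: angle in rad, 0 = shut flat on the walls, 1.57 = upright, up to 2.0; starts open, leaning back a little, its edge then about 190 mm above the bench, stays where it is left (stiff hinge, about 0.3 N m), is shut by pushing it over from behind
- lid_hinge (a point): middle of the lid's hinge line, which runs along the case's y at the top of its rear (+x) wall, level with the shut lid's underside (its top lies 8 mm higher)
- turnbutton (a joint): steel turnbutton: angle in rad, 0 = along the case's front edge (clear of the lid), 1.571 (stop) = square across the edge, over the lid; grows counter-clockwise seen from above; turns with light friction. It pivots about a vertical axis on a post 14 mm in front of the case
- button_grip (a point): middle of the turnbutton, on its pivot axis, half-way up: a bar 56 mm long, 12 mm wide, 20 mm high, its underside 59 mm above the bench (3 mm over the shut lid's top); its long side is this point's y, pinch it along x
- pad: flat green pad, fixed, 120 mm (x) by 130 mm (y), 3 mm thick; origin at the centre of its underside
- M1_mid (a point): medium die: brass block 44 mm long (x), 26 mm wide (y), 34 mm high, with a dark steel tab (12 x 12 mm, 10 mm high, flush with the underside) sticking out of one end along +x; mass about 234 g. Point: centre of the brass block (half-way up, 17 mm above its underside); x points from the block to its tab, z up.
- M2_mid (a point): medium die: brass block 44 mm long (x), 26 mm wide (y), 34 mm high, with a dark steel tab (12 x 12 mm, 10 mm high, flush with the underside) sticking out of one end along +x; mass about 234 g. Point: centre of the brass block (half-way up, 17 mm above its underside); x points from the block to its tab, z up.
- M3_mid (a point): medium die: brass block 44 mm long (x), 26 mm wide (y), 34 mm high, with a dark steel tab (12 x 12 mm, 10 mm high, flush with the underside) sticking out of one end along +x; mass about 234 g. Point: centre of the brass block (half-way up, 17 mm above its underside); x points from the block to its tab, z up.
- M4_mid (a point): medium die: brass block 44 mm long (x), 26 mm wide (y), 34 mm high, with a dark steel tab (12 x 12 mm, 10 mm high, flush with the underside) sticking out of one end along +x; mass about 234 g. Point: centre of the brass block (half-way up, 17 mm above its underside); x points from the block to its tab, z up.
- M5_mid (a point): medium die: brass block 44 mm long (x), 26 mm wide (y), 34 mm high, with a dark steel tab (12 x 12 mm, 10 mm high, flush with the underside) sticking out of one end along +x; mass about 234 g. Point: centre of the brass block (half-way up, 17 mm above its underside); x points from the block to its tab, z up.
- S1_mid (a point): small die: brass block 44 mm long (x), 18 mm wide (y), 34 mm high, with a dark steel tab (12 x 12 mm, 10 mm high, flush with the underside) sticking out of one end along +x; mass about 162 g. Point: centre of the brass block (half-way up, 17 mm above its underside); x points from the block to its tab, z up. If present it lies wrongly in a pocket of the case.
- S2_mid (a point): small die: brass block 44 mm long (x), 18 mm wide (y), 34 mm high, with a dark steel tab (12 x 12 mm, 10 mm high, flush with the underside) sticking out of one end along +x; mass about 162 g. Point: centre of the brass block (half-way up, 17 mm above its underside); x points from the block to its tab, z up. If present it lies wrongly in a pocket of the case.
- S3_mid (a point): small die: brass block 44 mm long (x), 18 mm wide (y), 34 mm high, with a dark steel tab (12 x 12 mm, 10 mm high, flush with the underside) sticking out of one end along +x; mass about 162 g. Point: centre of the brass block (half-way up, 17 mm above its underside); x points from the block to its tab, z up. If present it lies wrongly in a pocket of the case.
- S4_mid (a point): small die: brass block 44 mm long (x), 18 mm wide (y), 34 mm high, with a dark steel tab (12 x 12 mm, 10 mm high, flush with the underside) sticking out of one end along +x; mass about 162 g. Point: centre of the brass block (half-way up, 17 mm above its underside); x points from the block to its tab, z up. Lies on the bench.
- L1_mid (a point): large die: brass block 44 mm long (x), 36 mm wide (y), 34 mm high, with a dark steel tab (12 x 12 mm, 10 mm high, flush with the underside) sticking out of one end along +x; mass about 324 g. Point: centre of the brass block (half-way up, 17 mm above its underside); x points from the block to its tab, z up. Lies on the bench.
- L2_mid (a point): large die: brass block 44 mm long (x), 36 mm wide (y), 34 mm high, with a dark steel tab (12 x 12 mm, 10 mm high, flush with the underside) sticking out of one end along +x; mass about 324 g. Point: centre of the brass block (half-way up, 17 mm above its underside); x points from the block to its tab, z up. Lies on the bench.
- wax_center (a point): centre of a green wax cylinder, 38 mm across, 45 mm high, among the dies (bystander)
- loupe: small black eyeglass, 34 mm across, 32 mm high, origin under its centre (bystander)
- hammer: chasing hammer lying on the bench, 240 mm long (bystander)
- oilstone: grey stone 30 x 110 x 20 mm, origin under its centre (bystander)
- bench_block: steel block 60 x 60 x 20 mm, origin under its centre (bystander)

How it is judged (in metres and radians):
On the way, in this order (a step that is already met when the one before it is completed fails the run):
1. the small dies from the case stand on the pad and all medium dies are in pockets with tabs to the front, the lid still open (x of M1_mid in the frame of case between -0.005 and 0.017 m and (y of M1_mid in the frame of case between -0.083 and -0.069 m or y of M1_mid in the frame of case between -0.045 and -0.031 m or y of M1_mid in the frame of case between -0.007 and 0.007 m or y of M1_mid in the frame of case between 0.031 and 0.045 m or y of M1_mid in the frame of case between 0.069 and 0.083 m) and z of M1_mid in the frame of case between 0.019 and 0.027 m and angle between each of M1_mid, M2_mid, M3_mid, M4_mid, M5_mid's own z axis and vertical below 0.1 rad and x of lid_hinge in the frame of M1_mid below -0.04 m and x of M2_mid in the frame of case between -0.005 and 0.017 m and (y of M2_mid in the frame of case between -0.083 and -0.069 m or y of M2_mid in the frame of case between -0.045 and -0.031 m or y of M2_mid in the frame of case between -0.007 and 0.007 m or y of M2_mid in the frame of case between 0.031 and 0.045 m or y of M2_mid in the frame of case between 0.069 and 0.083 m) and z of M2_mid in the frame of case between 0.019 and 0.027 m and x of lid_hinge in the frame of M2_mid below -0.04 m and x of M3_mid in the frame of case between -0.005 and 0.017 m and (y of M3_mid in the frame of case between -0.083 and -0.069 m or y of M3_mid in the frame of case between -0.045 and -0.031 m or y of M3_mid in the frame of case between -0.007 and 0.007 m or y of M3_mid in the frame of case between 0.031 and 0.045 m or y of M3_mid in the frame of case between 0.069 and 0.083 m) and z of M3_mid in the frame of case between 0.019 and 0.027 m and x of lid_hinge in the frame of M3_mid below -0.04 m and x of M4_mid in the frame of case between -0.005 and 0.017 m and (y of M4_mid in the frame of case between -0.083 and -0.069 m or y of M4_mid in the frame of case between -0.045 and -0.031 m or y of M4_mid in the frame of case between -0.007 and 0.007 m or y of M4_mid in the frame of case between 0.031 and 0.045 m or y of M4_mid in the frame of case between 0.069 and 0.083 m) and z of M4_mid in the frame of case between 0.019 and 0.027 m and x of lid_hinge in the frame of M4_mid below -0.04 m and x of M5_mid in the frame of case between -0.005 and 0.017 m and (y of M5_mid in the frame of case between -0.083 and -0.069 m or y of M5_mid in the frame of case between -0.045 and -0.031 m or y of M5_mid in the frame of case between -0.007 and 0.007 m or y of M5_mid in the frame of case between 0.031 and 0.045 m or y of M5_mid in the frame of case between 0.069 and 0.083 m) and z of M5_mid in the frame of case between 0.019 and 0.027 m and x of lid_hinge in the frame of M5_mid below -0.04 m and x of S1_mid in the frame of pad between -0.055 and 0.055 m and y of S1_mid in the frame of pad between -0.06 and 0.06 m and z of S1_mid in the frame of pad between 0.012 and 0.025 m and angle between each of S1_mid, S2_mid, S3_mid's own z axis and vertical below 0.15 rad and x of S2_mid in the frame of pad between -0.055 and 0.055 m and y of S2_mid in the frame of pad between -0.06 and 0.06 m and z of S2_mid in the frame of pad between 0.012 and 0.025 m and x of S3_mid in the frame of pad between -0.055 and 0.055 m and y of S3_mid in the frame of pad between -0.06 and 0.06 m and z of S3_mid in the frame of pad between 0.012 and 0.025 m and value of joint lid above 0.8 rad and value of joint turnbutton below 0.5 rad), for 0.2 s.
2. the lid is shut, the turnbutton still clear of it (value of joint lid below 0.06 rad and value of joint turnbutton below 0.5 rad), for 0.2 s.
3. the turnbutton is turned across the lid (value of joint lid below 0.06 rad and value of joint turnbutton above 1.3 rad), for 0.2 s.
At the end, for the whole second after the job is handed in: Each medium die in a pocket (within 11 mm along and 7 mm across, upright, on the floor within 4 mm, tab to the front); small dies from the case upright on the pad (centre on it); other dies within 50 mm of their start; lid under 0.06 rad, turnbutton over 1.3 rad (all of step 3 and x of M1_mid in the frame of case between -0.005 and 0.017 m and (y of M1_mid in the frame of case between -0.083 and -0.069 m or y of M1_mid in the frame of case between -0.045 and -0.031 m or y of M1_mid in the frame of case between -0.007 and 0.007 m or y of M1_mid in the frame of case between 0.031 and 0.045 m or y of M1_mid in the frame of case between 0.069 and 0.083 m) and z of M1_mid in the frame of case between 0.019 and 0.027 m and angle between each of M1_mid, M2_mid, M3_mid, M4_mid, M5_mid's own z axis and vertical below 0.1 rad and x of lid_hinge in the frame of M1_mid below -0.04 m and x of M2_mid in the frame of case between -0.005 and 0.017 m and (y of M2_mid in the frame of case between -0.083 and -0.069 m or y of M2_mid in the frame of case between -0.045 and -0.031 m or y of M2_mid in the frame of case between -0.007 and 0.007 m or y of M2_mid in the frame of case between 0.031 and 0.045 m or y of M2_mid in the frame of case between 0.069 and 0.083 m) and z of M2_mid in the frame of case between 0.019 and 0.027 m and x of lid_hinge in the frame of M2_mid below -0.04 m and x of M3_mid in the frame of case between -0.005 and 0.017 m and (y of M3_mid in the frame of case between -0.083 and -0.069 m or y of M3_mid in the frame of case between -0.045 and -0.031 m or y of M3_mid in the frame of case between -0.007 and 0.007 m or y of M3_mid in the frame of case between 0.031 and 0.045 m or y of M3_mid in the frame of case between 0.069 and 0.083 m) and z of M3_mid in the frame of case between 0.019 and 0.027 m and x of lid_hinge in the frame of M3_mid below -0.04 m and x of M4_mid in the frame of case between -0.005 and 0.017 m and (y of M4_mid in the frame of case between -0.083 and -0.069 m or y of M4_mid in the frame of case between -0.045 and -0.031 m or y of M4_mid in the frame of case between -0.007 and 0.007 m or y of M4_mid in the frame of case between 0.031 and 0.045 m or y of M4_mid in the frame of case between 0.069 and 0.083 m) and z of M4_mid in the frame of case between 0.019 and 0.027 m and x of lid_hinge in the frame of M4_mid below -0.04 m and x of M5_mid in the frame of case between -0.005 and 0.017 m and (y of M5_mid in the frame of case between -0.083 and -0.069 m or y of M5_mid in the frame of case between -0.045 and -0.031 m or y of M5_mid in the frame of case between -0.007 and 0.007 m or y of M5_mid in the frame of case between 0.031 and 0.045 m or y of M5_mid in the frame of case between 0.069 and 0.083 m) and z of M5_mid in the frame of case between 0.019 and 0.027 m and x of lid_hinge in the frame of M5_mid below -0.04 m and x of S1_mid in the frame of pad between -0.055 and 0.055 m and y of S1_mid in the frame of pad between -0.06 and 0.06 m and z of S1_mid in the frame of pad between 0.012 and 0.025 m and angle between each of S1_mid, S2_mid, S3_mid's own z axis and vertical below 0.15 rad and x of S2_mid in the frame of pad between -0.055 and 0.055 m and y of S2_mid in the frame of pad between -0.06 and 0.06 m and z of S2_mid in the frame of pad between 0.012 and 0.025 m and x of S3_mid in the frame of pad between -0.055 and 0.055 m and y of S3_mid in the frame of pad between -0.06 and 0.06 m and z of S3_mid in the frame of pad between 0.012 and 0.025 m and distance of each of L1_mid, L2_mid, S4_mid from where it was at the start of the episode below 0.05 m); the robot touches nothing.
It fails at once if a bystander is shoved more than 40 mm (distance of any of wax_center, loupe, hammer, oilstone, bench_block from where it was at the start of the episode above 0.04 m).
Of M1, M2, M3, M4, M5 only 3 to 5 are there at a start; the rules pass over those that are not, and their reading is None.
Of S1, S2, S3 only 1 to 2 are there at a start; the rules pass over those that are not, and their reading is None.
At some moment in a run one of M1, M2, M3, M4, M5 may be knocked a few centimetres aside while the robot is not near it.
It also fails if it takes over 210 s, if anything falls off the work surface, if the arm or the gripper's body presses on something with over 40 N, if the wrist force passes 120 N, or if a joint passes its speed limit or range.

## Working session

There is one attempt and no reset: what is moved stays moved. The work goes in short steps, Python scripts to look and compute and a shell command to move; the robot and the scene stay as the last step left them, time stands still between calls to the robot, and variables do not carry over. Pictures are saved under pics/ and viewed, at most 14 in all, crops included, and the job is handed in when it is done.

```bash
mkdir -p pics; cat > h.py <<'E'
import numpy as np, cv2
from rig import env, get_image, job, spotter
def world(p, uv, z=None, r=1):
    K=p["intrinsics"]; u,v=uv
    V=np.array(p["view"]); Ri=V[:3,:3].T; c=-Ri@V[:3,3]
    d=Ri@np.array([(u-K[0][2])/K[0][0],-(v-K[1][2])/K[1][1],-1.])
    if z is None:
        a=p["depth"][int(v)-r:int(v)+r+1,int(u)-r:int(u)+r+1]; a=a[a>0]
        return c+d*np.median(a)
    return c+d*(z-c[2])/d[2]
def cloud(p):
    K=p["intrinsics"];V=np.array(p["view"]);D=p["depth"]
    v,u=np.mgrid[:D.shape[0],:D.shape[1]]
    P=np.stack([(u-K[0][2])/K[0][0]*D,-(v-K[1][2])/K[1][1]*D,-D],-1)
    return (P-V[:3,3])@V[:3,:3]
E
python3 - <<'E'
from h import *
for n in("scene","top"):
    p=get_image(n); cv2.imwrite(f"pics/{n}0.png",cv2.resize(p["image"],(800,600),interpolation=cv2.INTER_CUBIC))
    np.save(f"{n}0.npy",p,allow_pickle=True)
    V=np.array(p["view"]);print(n,-V[:3,:3].T@V[:3,3],V[:3,:3].round(2).tolist())
    for l in ["case","pad","M1_mid","S1_mid","L1_mid","wax_center","loupe","hammer","oilstone","bench_block","button_grip","lid"]:
        print(l,[(b["xy"],round(b["p"],2),world(p,b["xy"]).round(3).tolist()) for b in spotter.boxes_of(l,p) if b["p"]>.2])
s=env.observe();print(env.pinch_z,s["tool_rot"],s["position"])
E
```

```text
scene [ 0.85026993 -0.58719726  0.67347315] [[0.83, 0.55, 0.01], [-0.36, 0.54, 0.76], [0.42, -0.64, 0.65]]
case [([269.8, 200.7], 0.81, [0.5, 0.051, 0.005]), ([308.0, 198.1], 0.5, [0.63, -0.004, 0.123])]
pad [([133.5, 312.2], 0.95, [0.441, -0.391, 0.002])]
M1_mid [([175.4, 255.2], 0.6, [0.432, -0.251, 0.034])]
S1_mid [([255.9, 218.2], 0.71, [0.523, -0.057, 0.04]), ([232.0, 286.1], 0.28, [0.584, -0.244, 0.031])]
L1_mid [([293.0, 139.2], 0.6, [0.421, 0.328, 0.03])]
wax_center [([341.9, 156.0], 0.65, [0.593, 0.329, 0.03])]
loupe [([193.3, 219.1], 0.67, [0.384, -0.134, 0.024])]
hammer [([245.3, 128.1], 0.57, [0.245, 0.306, 0.024])]
oilstone [([360.4, 193.5], 0.58, [0.701, 0.205, 0.019])]
bench_block []
button_grip [([243.2, 181.5], 0.67, [0.44, 0.009, 0.076])]
lid [([311.3, 195.0], 0.62, [0.618, 0.047, 0.089])]
top [ 0.28463178 -0.01948949  1.03923707] [[-0.03, -1.0, 0.01], [0.98, -0.02, 0.19], [-0.19, 0.02, 0.98]]
case []
pad [([388.4, 198.1], 0.66, [0.443, -0.384, 0.003])]
M1_mid [([337.3, 208.5], 0.7, [0.415, -0.241, 0.032])]
S1_mid [([266.0, 166.9], 0.54, [0.525, -0.064, 0.039])]
L1_
[... 222 characters left out ...]
], 0.68, [0.377, -0.122, 0.03])]
hammer [([111.7, 286.2], 0.64, [0.238, 0.321, 0.022])]
oilstone [([165.1, 109.8], 0.68, [0.693, 0.2, 0.018])]
bench_block [([299.4, 107.9], 0.8, [0.691, -0.16, 0.019])]
button_grip [([238.1, 203.3], 0.7, [0.428, 0.008, 0.069]), ([148.8, 187.6], 0.48, [0.479, 0.234, 0.033]), ([227.7, 117.6], 0.44, [0.622, 0.027, 0.141]), ([328.8, 148.8], 0.35, [0.571, -0.229, 0.033])]
lid [([228.1, 120.5], 0.57, [0.619, 0.026, 0.129]), ([148.7, 152.5], 0.24, [0.571, 0.237, 0.033])]
0.1547 [[ 9.73941854e-01  2.26797848e-01 -3.38284463e-05]
 [ 2.26797849e-01 -9.73941854e-01  3.35151040e-06]
 [-3.21868244e-05 -1.09363951e-05 -9.99999999e-01]] [ 0.12473119 -0.53564656  0.40472993]
```

View pics/top0.png

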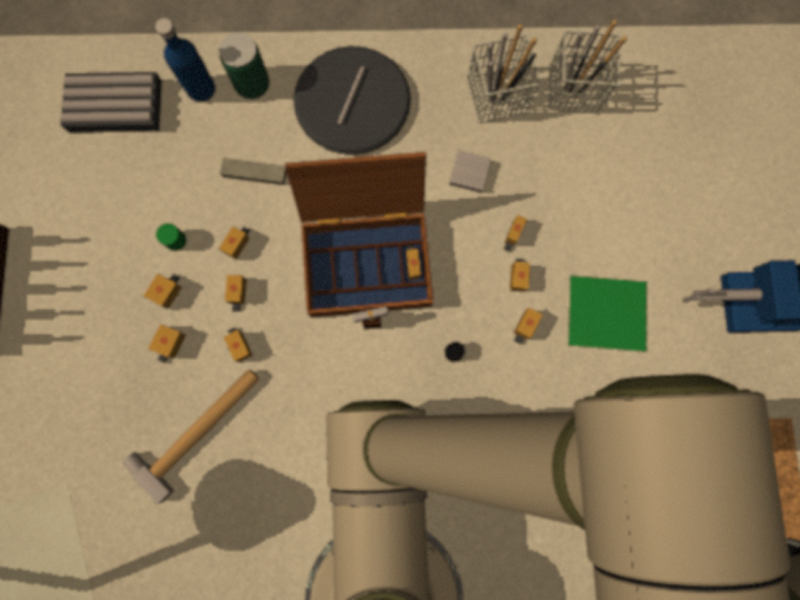

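View pics/scene0.png

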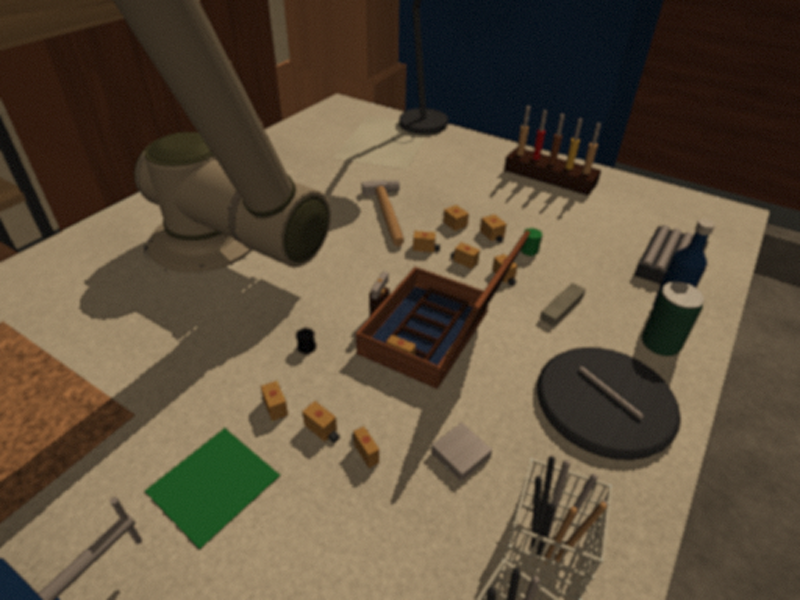

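Top shows 8 bench dies: left group with two large ones (163,290),(166,342) and three medium ones (235,242),(235,289),(237,345). On the right there is a small one (517,230) and two medium ones (521,275),(529,323). One small die is in the case at (414,262), so there are 5 medium dies and 1 small one to remove. The lid is open and the button lies along the front edge.

```bash
cat >> h.py <<'E'
def dies(p, zt=0.034, box=None, thr=40):
    """brass top faces at height zt: centre, tab direction(deg), sizes"""
    C=cloud(p); im=p["image"].astype(int); b,g,r=im[...,0],im[...,1],im[...,2]
    m=((r-b)>thr)&(r>80)&(abs(C[...,2]-zt)<.007)
    hsv=cv2.cvtColor(p["image"],cv2.COLOR_BGR2HSV)
    m&=(hsv[...,1]>110)
    n,l,st,_=cv2.connectedComponentsWithStats(m.astype(np.uint8))
    out=[]
    for i in range(1,n):
        if not 25<st[i,4]<900: continue
        vu=np.argwhere(l==i); W=np.array([world(p,(u,v),zt)[:2] for v,u in vu])
        if box is not None and not(box[0]<W[:,0].mean()<box[1] and box[2]<W[:,1].mean()<box[3]): continue
        (cx,cy),(w,h),a=cv2.minAreaRect((W*1000).astype(np.float32))
        if w<h: w,h,a=h,w,a+90
        c=W.mean(0); k=np.cov((W-c).T); # sizes from moments
        ev=np.sqrt(12*np.linalg.eigvalsh(k))*1000
        sc=[]
        for s in (0,180):
            t=np.radians(a+s); e=c+np.array([np.cos(t),np.sin(t)])*.029
            q=np.append(e,.010); V=np.array(p["view"]); x=V[:3,:3]@q+V[:3,3]; K=p["intrinsics"]
            u=K[0][0]*x[0]/-x[2]+K[0][2]; v=K[1][1]*x[1]/x[2]+K[1][2]
            sc.append(im[int(v)-1:int(v)+3,int(u)-1:int(u)+2].mean())
        yaw=(a+(0 if sc[0]<sc[1] else 180)+180)%360-180
        out.append((c.round(4).tolist(),[round(cx/1e3,4),round(cy/1e3,4)],round(yaw,1),[round(w),round(h)],ev.round().tolist(),[round(s) for s in sc],(vu.mean(0)[::-1]).round().tolist()))
    return out
E
python3 - <<'E'
from h import *
for n in("top","scene"):
    p=np.load(f"{n}0.npy",allow_pickle=True).item()
    print(n,"bench")
    for d in dies(p): print(*d)
    print("case")
    for d in dies(p,.040,(.45,.6,-.1,.15)): print(*d)
    C=cloud(p); z=C[...,2]
    m=(abs(z-.048)<.004)&(C[...,0]>.42)&(C[...,0]<.65)&(abs(C[...,1])<.18)
    W=C[m]; (c,s,a)=cv2.minAreaRect((W[:,:2]*1000).astype(np.float32)); print("case rim",c,s,a,len(W))
    m=(z>.065)&(z<.09)&(C[...,0]>.36)&(C[...,0]<.47)&(abs(C[...,1])<.06)
    W=C[m]; print("button",cv2.minAreaRect((W[:,:2]*1000).astype(np.float32)),W.mean(0).round(4),len(W))
    m=(z>.001)&(z<.007)&(abs(C[...,0]-.44)<.1)&(abs(C[...,1]+.39)<.1)&(p["image"][...,1]>p["image"][...,2]+25)
    m=(abs(C[...,0]-.44)<.1)&(abs(C[...,1]+.39)<.1)&(p["image"][...,1].astype(int)>p["image"][...,2].astype(int)+25)
    W=C[m]; print("pad",cv2.minAreaRect((W[:,:2]*1000).astype(np.float32)))
    m=(z>.08)&(z<.25)&(C[...,0]>.5)&(C[...,0]<.72)&(abs(C[...,1]-.02)<.14)
    W=C[m]; print("lid",W.min(0).round(3),W.max(0).round(3), W[W[:,2]>.17].mean(0) if (W[:,2]>.17).any() else 0)
E
```

```text
top bench
[0.5784, -0.233] [0.5783, -0.2329] 153.7 [44, 18] [18.0, 45.0] [77, 115] [330.0, 146.0]
[0.5671, 0.2386] [0.5671, 0.2384] -30.6 [44, 27] [27.0, 44.0] [153, 67] [148.0, 154.0]
[0.5235, -0.0583] [0.5227, -0.059] -176.0 [46, 18] [18.0, 47.0] [86, 47] [264.0, 168.0]
[0.4986, -0.2347] [0.4983, -0.2347] -7.2 [45, 27] [27.0, 45.0] [155, 99] [333.0, 176.0]
[0.4879, 0.3533] [0.4881, 0.3533] -28.8 [43, 38] [37.0, 43.0] [149, 66] [102.0, 185.0]
[0.4882, 0.234] [0.4875, 0.2342] 176.5 [44, 26] [26.0, 44.0] [66, 143] [149.0, 184.0]
[0.4197, -0.2432] [0.4198, -0.2434] 150.4 [45, 26] [27.0, 45.0] [76, 132] [338.0, 206.0]
[0.4049, 0.3419] [0.4051, 0.3417] 157.1 [43, 38] [37.0, 44.0] [91, 119] [105.0, 218.0]
[0.3945, 0.2279] [0.3944, 0.2279] 25.1 [44, 26] [26.0, 45.0] [92, 143] [150.0, 221.0]
case
[0.5224, -0.0588] [0.5223, -0.0588] -174.9 [44, 17] [18.0, 45.0] [86, 44] [264.0, 168.0]
[0.516, -0.0819] [0.5175, -0.0817] 4.3 [45, 6] [6.0, 48.0] [52, 59] [273.0, 170.0]
[0.4601, -0.065] [0.4661, -0.0584] 92.0 [59, 26] [20.0, 69.0] [64, 82] [267.0, 192.0]
case rim (510.67388916015625, 17.39176177
[... 1008 characters left out ...]
.5025, -0.2363] [0.5021, -0.236] -7.7 [45, 27] [27.0, 46.0] [76, 37] [204.0, 265.0]
[0.5828, -0.2342] [0.5826, -0.2344] 154.2 [45, 19] [19.0, 46.0] [74, 108] [234.0, 282.0]
case
[0.5269, -0.0604] [0.5262, -0.0618] 4.4 [45, 24] [22.0, 45.0] [33, 34] [256.0, 220.0]
case rim (515.3109130859375, 17.485855102539062) (186.0172576904297, 206.57228088378906) 3.5379748344421387 434
button ((436.1127014160156, 12.803049087524414), (12.264934539794922, 59.193050384521484), 11.530241966247559) [0.4385 0.0085 0.0755] 99
pad ((438.9834899902344, -382.7245178222656), (127.93939208984375, 119.1700439453125), 83.79155731201172)
lid [ 0.611 -0.078  0.08 ] [0.652 0.126 0.194] [0.64281327 0.00831929 0.18932497]
```

```bash
cat >> h.py <<'E'
from scipy.spatial.transform import Rotation as Ro
def plan(*targets):
    """targets (x,y,tcpz,toolY deg): rows from present pose"""
    s=env.observe(); R=np.array(s["tool_rot"]); P=np.array(s["position"])
    print("now",P.round(4),"yaw",round(float(np.degrees(np.arctan2(R[1,1],R[0,1]))),1),"q6",round(s["q"][5],1),"t",round(s["time_s"],1),"w",round(s["grip_width"]*1e3,1),"f",round(s["gripper_force"],1))
    for x,y,z,a in targets:
        t=np.radians(a); Y=np.array([np.cos(t),np.sin(t),0]); Z=np.array([0,0,-1.]); T=np.stack([np.cross(Y,Z),Y,Z],1)
        r=Ro.from_matrix(R.T@T).as_rotvec(degrees=True)/8; d=R.T@(np.array([x,y,z])-P)/.03
        print((x,y,z,a),"->",*r.round(2),*d.round(2))
E
python3 - <<'E'
from h import *
plan((.5225,-.0588,.30,4),(.5225,-.0588,.192,4))
p=np.load("top0.npy",allow_pickle=True).item()["image"]
f=lambda r0,c0:cv2.resize(p[r0:r0+110,c0:c0+75],(390,572),interpolation=cv2.INTER_CUBIC)
cv2.imwrite("pics/crop.png",np.hstack([f(130,125),f(130,300)]))
E
```

```text
now [ 0.1247 -0.5356  0.4047] yaw -76.9 q6 -12.3 t 1.3 w 85.4 f 0.0
(0.5225, -0.0588, 0.3, 4) -> -0.0 0.0 -10.11 16.52 -12.47 3.49
(0.5225, -0.0588, 0.192, 4) -> -0.0 0.0 -10.11 16.52 -12.47 7.09
```

View pics/crop.png

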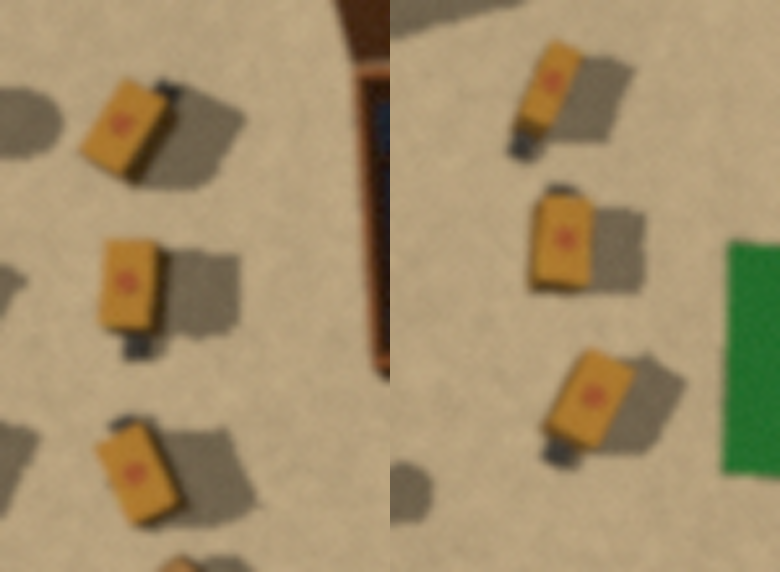

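The crop confirms the tabs: A (-31°), C (176°), E (25°), B (-7°), D (150°). Now to lift the small die out of the case.

```bash
R='0 0 -10.11 16.52 -12.47 3.49 66'; python3 -m creep '0 0 -10.1 16.5 -12.5 3 66; 0 0 -10.1 16.5 -12.5 3 66; 0 0 -10.1 16.5 -12.5 3 66; 0 0 -10.1 16.5 -12.5 3 66; 0 0 -10.1 16.5 -12.5 3 66; 0 0 -10.1 16.5 -12.5 3 66; 0 0 -10.1 16.5 -12.5 3 66; 0 0 -10.1 16.5 -12.5 3 66; 0 0 -10.1 16.5 -12.5 3 66; 0 0 -10.1 16.5 -12.5 3 66; 0 0 -10.1 16.5 -12.5 3 66; 0 0 -10.1 16.5 -12.5 3 66' 60
python3 -c "
from h import *
plan((.5225,-.0588,.25,4),(.5225,-.0588,.192,4))"
```

```text
time_s: 2.5
position: [0.5055, -0.0772, 0.3186]
tool_rot: [[-0.068, 0.998, 0.001], [0.998, 0.068, -0.0], [-0.0, 0.001, -1.0]]
ft_force: [0.0, -0.2, -0.3]
grip_width: 0.066
gripper_force: 0.0
now [ 0.5055 -0.0772  0.3186] yaw 3.9 q6 -25.9 t 2.5 w 66.0 f 0.0
(0.5225, -0.0588, 0.25, 4) -> 0.0 0.0 -0.01 0.57 0.61 2.29
(0.5225, -0.0588, 0.192, 4) -> 0.0 0.0 -0.01 0.57 0.61 4.22
```

```bash
python3 -m creep '0 0 0 0.57 0.61 2 66; 0 0 0 0.57 0.61 2 66; 0 0 0 0.57 0.61 2 66; 0 0 0 0.57 0.61 2 66' >/dev/null
python3 -c "
from h import *
print(env.observe()['q'])
plan((.5225,-.0588,.192,4))
p=get_image('top')
print(*dies(p,.040,(.45,.6,-.1,-.03)),sep='\n')"
```

```text
[-1.96039064e+01  2.82807039e+01  9.06243087e+01 -4.41005209e-03
  6.10608002e+01 -2.35095273e+01]
now [ 0.5216 -0.061   0.2593] yaw 3.9 q6 -23.5 t 2.9 w 66.3 f 0.0
(0.5225, -0.0588, 0.192, 4) -> 0.0 0.0 -0.01 0.07 0.03 2.24
```

```bash
python3 -m creep '0 0 0 0.07 0.03 1.2 66; 0 0 0 0.07 0.03 2.24 66; 0 0 0 0.07 0.03 2.24 66; 0 0 0 0.07 0.03 2.24 66; 0 0 0 0.07 0.03 2.24 30; 0 0 0 0.07 0.03 2.24 30; 0 0 0 0.07 0.03 2.24 30; 0 0 0 0.07 0.03 2.24 30; 0 0 0 0.07 0.03 2.24 30; 0 0 0 0.07 0.03 2.24 30' 60
python3 -c "
from h import *
plan((.5225,-.0588,.30,4),(.4385,-.3840,.30,4))"
```

```text
time_s: 3.95
position: [0.5227, -0.0589, 0.1937]
tool_rot: [[-0.068, 0.998, 0.004], [0.998, 0.068, -0.002], [-0.002, 0.004, -1.0]]
ft_force: [-0.8, -0.1, 8.4]
grip_width: 0.0423
gripper_force: 61.2
now [ 0.5227 -0.0589  0.1937] yaw 3.9 q6 -23.2 t 4.0 w 42.3 f 61.2
(0.5225, -0.0588, 0.3, 4) -> 0.03 0.01 -0.01 -0.0 0.01 -3.54
(0.4385, -0.384, 0.3, 4) -> 0.03 0.01 -0.01 -10.63 -3.53 -3.54
```

```bash
python3 -m creep '0 0 0 0 0 -1 30; 0 0 0 0 0 -2 30; 0 0 0 0 0 -2.8 30; 0 0 0 -1.6 -0.5 -2.8 30; 0 0 0 -3.2 -1 -2.8 30; 0 0 0 -4.8 -1.6 -2.8 30; 0 0 0 -6.4 -2.1 -2.8 30; 0 0 0 -8 -2.7 -2.8 30; 0 0 0 -9.4 -3.2 -2.8 30; 0 0 0 -10.6 -3.5 -2.8 30; 0 0 0 -10.6 -3.5 -2.8 30; 0 0 0 -10.6 -3.5 -2.8 30'
python3 -c "
from h import *
plan((.4385,-.384,.1925,4))"
```

```text
time_s: 5.15
position: [0.4387, -0.3833, 0.2761]
tool_rot: [[-0.067, 0.998, 0.0], [0.998, 0.067, -0.0], [-0.0, 0.0, -1.0]]
ft_force: [-0.6, 0.7, -1.9]
grip_width: 0.0423
gripper_force: 62.1
now [ 0.4387 -0.3833  0.2761] yaw 3.8 q6 -56.6 t 5.2 w 42.3 f 62.1
(0.4385, -0.384, 0.1925, 4) -> 0.0 0.0 -0.02 -0.02 -0.01 2.79
```

```bash
python3 -m creep '0 0 0 0 0 1.2 30; 0 0 0 0 0 2.2 30; 0 0 0 0 0 2.6 30; 0 0 0 0 0 2.78 30; 0 0 0 0 0 2.78 30; 0 0 0 0 0 2.78 66; 0 0 0 0 0 2.78 66; 0 0 0 0 0 2.78 66; 0 0 0 0 0 1.5 66; 0 0 0 0 0 0 66; 0 0 0 0 0 0 66; 0 0 0 0 0 0 66'
python3 -c "
from h import *
for n in ('top','scene'):
  p=get_image(n); print(*[d[1:4] for d in dies(p,.036,(.3,.65,-.45,.3))],sep='\n')
plan((.4197,-.2433,.27,-29.6))"
```

```text
time_s: 6.35
position: [0.4391, -0.383, 0.2766]
tool_rot: [[-0.068, 0.998, 0.002], [0.998, 0.068, -0.002], [-0.002, 0.001, -1.0]]
ft_force: [-0.1, -0.2, -0.6]
grip_width: 0.0657
gripper_force: 0.0
([0.5841, -0.2356], 154.3, [30, 18])
([0.5666, 0.238], -30.6, [44, 27])
([0.4874, 0.2336], 176.0, [44, 27])
([0.3942, 0.2274], 24.2, [45, 26])
([0.4012, 0.2227], 31.7, [41, 33])
([0.4924, 0.2299], 178.2, [45, 33])
([0.5588, 0.2404], 86.4, [34, 19])
([0.4262, -0.2465], -31.3, [48, 26])
([0.5035, -0.2371], -6.0, [46, 28])
([0.5834, -0.2355], 154.2, [45, 19])
([0.4407, -0.3827], 3.4, [45, 20])
now [ 0.439  -0.3828  0.2746] yaw 3.9 q6 -56.6 t 6.5 w 65.7 f 0.0
(0.4197, -0.2433, 0.27, -29.6) -> -0.01 -0.01 4.19 4.68 -0.32 0.16
```

The small die is on the pad. Next is medium D.

```bash
python3 -m creep '0 0 4.2 4.7 -0.3 0.15 64; 0 0 4.2 4.7 -0.3 0.15 64; 0 0 4.2 4.7 -0.3 0.15 64; 0 0 4.2 4.7 -0.3 0.15 64; 0 0 4.2 4.7 -0.3 0.15 64; 0 0 4.2 4.7 -0.3 0.15 64; 0 0 4.2 4.7 -0.3 0.15 64'>/dev/null
python3 -c "
from h import *
plan((.4197,-.2433,.1855,-29.6))"
```

```text
now [ 0.4206 -0.2437  0.2705] yaw -29.6 q6 -14.5 t 7.2 w 64.1 f 0.0
(0.4197, -0.2433, 0.1855, -29.6) -> -0.0 -0.0 0.0 -0.0 -0.03 2.83
```

```bash
python3 -m creep '0 0 0 0 0 1.5 64; 0 0 0 0 -0.03 2.5 64; 0 0 0 0 -0.03 2.83 64; 0 0 0 0 -0.03 2.83 64; 0 0 0 0 -0.03 2.83 30; 0 0 0 0 -0.03 2.83 30; 0 0 0 0 -0.03 2.83 30; 0 0 0 0 -0.03 2.83 30; 0 0 0 0 -0.03 2.83 30; 0 0 0 0 -0.03 2.83 30' 60
python3 -m creep '0 0 0 0 0 -1.5 30; 0 0 0 0 0 -3 30; 0 0 0 0 0 -3 30; 0 0 0 0 0 -3 30'
python3 -c "
from h import *
plan((.5334,-.0571,.275,3.7))"
```

```text
time_s: 8.15
position: [0.4202, -0.243, 0.1877]
tool_rot: [[0.495, 0.869, 0.003], [0.869, -0.495, -0.003], [-0.001, 0.004, -1.0]]
ft_force: [1.1, -0.2, 7.1]
grip_width: 0.043
gripper_force: 62.2
time_s: 8.55
position: [0.4196, -0.2423, 0.277]
tool_rot: [[0.495, 0.869, 0.002], [0.869, -0.495, -0.002], [-0.001, 0.002, -1.0]]
ft_force: [0.6, 0.2, -2.4]
grip_width: 0.0428
gripper_force: 63.0
now [ 0.4196 -0.2423  0.277 ] yaw -29.7 q6 -14.4 t 8.6 w 42.8 f 63.0
(0.5334, -0.0571, 0.275, 3.7) -> 0.01 0.01 -4.17 7.24 0.24 0.06
```

```bash
python3 -m creep '0 0 -0.6 1 0 0 30; 0 0 -1.2 2.2 0.1 0 30; 0 0 -2 3.6 0.1 0 30; 0 0 -2.8 5 0.2 0 30; 0 0 -3.5 6.2 0.2 0 30; 0 0 -4.17 7.2 0.24 0 30; 0 0 -4.17 7.24 0.24 0 30; 0 0 -4.17 7.24 0.24 0 30; 0 0 -4.17 7.24 0.24 0 30' >/dev/null
python3 -c "
from h import *
plan((.5334,-.0571,.194,3.7))"
```

```text
now [ 0.5332 -0.058   0.2753] yaw 3.6 q6 -22.4 t 9.4 w 42.9 f 62.9
(0.5334, -0.0571, 0.194, 3.7) -> -0.01 -0.0 -0.01 0.03 0.01 2.71
```

```bash
python3 -m creep '0 0 0 0.03 0 1 30; 0 0 0 0.03 0 1.8 30; 0 0 0 0.03 0 2.4 30; 0 0 0 0.03 0 2.7 30; 0 0 0 0.03 0 2.7 30; 0 0 0 0.03 0 2.7 30'
python3 -m creep '0 0 0 0 0 0 64; 0 0 0 0 0 0 64; 0 0 0 0 0 0 64; 0 0 0 0 0 -1.5 64; 0 0 0 0 0 -3 64; 0 0 0 0 0 -3.5 64; 0 0 0 0 0 -3.5 64' >/dev/null
python3 -c "
from h import *
plan((.4985,-.2347,.27,172.8))
p=get_image('scene'); print(*[d[1:4] for d in dies(p,.040,(.4,.65,-.1,.3))],sep='\n')
print('bench',*[d[1:4] for d in dies(p,.034,(.4,.65,-.3,-.2))],sep='\n')
cv2.imwrite('pics/s1.png',cv2.resize(p['image'][130:330,120:390],(800,593),interpolation=cv2.INTER_CUBIC))
"
```

```text
time_s: 10.05
position: [0.5335, -0.0572, 0.1953]
tool_rot: [[-0.063, 0.998, 0.0], [0.998, 0.063, -0.0], [-0.0, 0.0, -1.0]]
ft_force: [-0.5, -1.0, -1.7]
grip_width: 0.0425
gripper_force: 63.3
now [ 0.5337 -0.0565  0.3026] yaw 3.7 q6 -22.4 t 10.8 w 64.0 f 0.0
(0.4985, -0.2347, 0.27, 172.8) -> -0.02 0.06 -21.14 -5.85 -1.56 1.09
([0.4936, 0.2274], 178.2, [42, 27])
([0.5636, 0.2369], -31.7, [24, 22])
([0.5351, -0.0585], -178.7, [45, 30])
bench
([0.5038, -0.2369], -6.1, [46, 27])
([0.5832, -0.2349], 151.6, [46, 19])
```

View pics/s1.png

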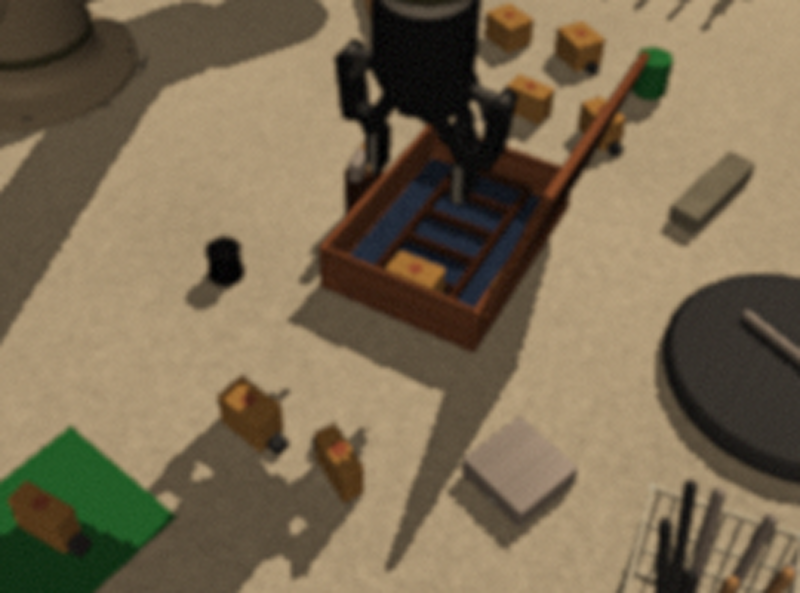

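Die D is seated at the near end of the case (415,268), and the small die stands on the pad (45,515). Next is B, turning the long way round because of the joint 6 range.

```bash
python3 -m creep '0 0 11.9 -5.85 -1.56 0 64; 0 0 11.9 -5.85 -1.56 0 64; 0 0 11.9 -5.85 -1.56 0 64; 0 0 11.9 -5.85 -1.56 0 64; 0 0 11.9 -5.85 -1.56 0 64; 0 0 11.9 -5.85 -1.56 0 64; 0 0 11.9 -5.85 -1.56 0 64; 0 0 11.9 -5.85 -1.56 0 64; 0 0 11.9 -5.85 -1.56 0 64; 0 0 11.9 -5.85 -1.56 0 64; 0 0 11.9 -5.85 -1.56 0 64; 0 0 11.9 -5.85 -1.56 0 64'
python3 -c "
from h import *
plan((.4985,-.2347,.25,172.8))"
```

```text
time_s: 12.0
position: [0.498, -0.2346, 0.2984]
tool_rot: [[1.0, -0.029, -0.002], [-0.029, -1.0, 0.002], [-0.002, -0.002, -1.0]]
ft_force: [0.1, -0.7, 0.2]
grip_width: 0.0639
gripper_force: 0.0
now [ 0.498  -0.2346  0.2984] yaw -91.6 q6 54.1 t 12.0 w 63.9 f 0.0
(0.4985, -0.2347, 0.25, 172.8) -> 0.0 0.02 11.95 0.02 0.01 1.61
```

```bash
python3 -m creep '0 0 11.95 0 0 1.6 64; 0 0 11.95 0 0 1.6 64; 0 0 11.95 0 0 1.6 64; 0 0 11.95 0 0 1.6 64; 0 0 11.95 0 0 1.6 64; 0 0 11.95 0 0 1.6 64; 0 0 11.95 0 0 1.6 64; 0 0 11.95 0 0 1.6 64; 0 0 11.95 0 0 1.6 64; 0 0 11.95 0 0 1.6 64; 0 0 11.95 0 0 1.6 64; 0 0 11.95 0 0 1.6 64' >/dev/null
python3 -c "
from h import *
p=get_image('top'); print('bench',*[d[1:4] for d in dies(p,.034)],sep='\n')
plan((.4985,-.2347,.187,172.8))"
```

```text
bench
([0.5669, 0.2382], -30.6, [44, 28])
([0.5382, -0.0571], -1.5, [34, 26])
([0.488, 0.3532], -31.3, [43, 37])
([0.4893, 0.2371], 167.7, [45, 23])
([0.4372, -0.381], 4.1, [44, 22])
([0.4053, 0.3418], 155.7, [44, 37])
([0.3945, 0.2277], 24.2, [45, 26])
now [ 0.498  -0.2346  0.2513] yaw 173.1 q6 149.4 t 13.2 w 63.9 f 0.0
(0.4985, -0.2347, 0.187, 172.8) -> 0.01 0.01 0.03 0.0 -0.02 2.14
```

```bash
python3 -m creep '0 0 0 0 0 1.2 64; 0 0 0 0 0 1.9 64; 0 0 0 0 0 2.14 64; 0 0 0 0 0 2.14 64; 0 0 0 0 0 2.14 30; 0 0 0 0 0 2.14 30; 0 0 0 0 0 2.14 30; 0 0 0 0 0 2.14 30; 0 0 0 0 0 2.14 30; 0 0 0 0 0 2.14 30' 60
python3 -m creep '0 0 0 0 0 -1.5 30; 0 0 0 0 0 -3 30; 0 0 -2 0 0 -3 30; 0 0 -5 0 0 -3 30;  0 0 -11 0 0 -3 30; 0 0 -11 0 0 -3 30; 0 0 -11 0 0 -3 30; 0 0 -11 0 0 -3 30; 0 0 -11 0 0 -3 30; 0 0 -11 0 0 -3 30; 0 0 -11 0 0 -3 30; 0 0 -11 0 0 -3 30' >/dev/null
python3 -c "
from h import *
plan((.5309,-.0192,.275,3.7))"
```

```text
time_s: 14.25
position: [0.4985, -0.2349, 0.1894]
tool_rot: [[-0.123, -0.992, 0.003], [-0.992, 0.123, -0.002], [0.002, -0.003, -1.0]]
ft_force: [1.4, 0.2, 6.7]
grip_width: 0.0423
gripper_force: 62.2
now [ 0.4979 -0.2345  0.2781] yaw -100.8 q6 63.3 t 15.4 w 42.9 f 62.6
(0.5309, -0.0192, 0.275, 3.7) -> -0.0 0.0 -13.06 -0.26 -7.26 0.1
```

```bash
python3 -m creep '0 0 -13.06 -0.03 -1 0.1 30; 0 0 -13.06 -0.06 -2 0.1 30; 0 0 -13.06 -0.1 -3 0.1 30; 0 0 -13.06 -0.15 -4 0.1 30; 0 0 -13.06 -0.2 -5 0.1 30; 0 0 -13.06 -0.22 -6 0.1 30; 0 0 -13.06 -0.26 -7 0.1 30; 0 0 -13.06 -0.26 -7.26 0.1 30; 0 0 -13.06 -0.26 -7.26 0.1 30; 0 0 -13.06 -0.26 -7.26 0.1 30; 0 0 -13.06 -0.26 -7.26 0.1 30; 0 0 -13.06 -0.26 -7.26 0.1 30' >/dev/null
python3 -m creep '0 0 0 0 0 0 30; 0 0 0 0 0 0 30' >/dev/null
python3 -c "
from h import *
plan((.5309,-.0192,.1955,3.7))"
```

```text
now [ 0.5326 -0.0194  0.275 ] yaw 1.7 q6 -16.6 t 16.9 w 43.1 f 62.6
(0.5309, -0.0192, 0.1955, 3.7) -> 0.0 0.0 -0.25 0.01 -0.06 2.65
```

```bash
python3 -m creep '0 0 -0.25 0 -0.06 0 30; 0 0 -0.25 0 -0.06 1 30; 0 0 -0.25 0 -0.06 1.8 30; 0 0 -0.25 0 -0.06 2.4 30; 0 0 -0.25 0 -0.06 2.65 30; 0 0 -0.25 0 -0.06 2.65 30; 0 0 -0.25 0 -0.06 2.65 30'
python3 -m creep '0 0 0 0 0 0 64; 0 0 0 0 0 0 64; 0 0 0 0 0 0 64; 0 0 0 0 0 -1.5 64; 0 0 0 0 0 -3 64; 0 0 0 0 0 -3.5 64; 0 0 0 0 0 -3.5 64' >/dev/null
python3 -c "
from h import *
p=get_image('scene'); print('case',*[d[1:4] for d in dies(p,.040,(.45,.6,-.1,.11))],sep='\n')
plan((.4875,.2342,.27,-3.5))"
```

```text
time_s: 17.55
position: [0.5311, -0.0196, 0.1959]
tool_rot: [[-0.067, 0.998, 0.001], [0.998, 0.067, -0.0], [-0.0, 0.001, -1.0]]
ft_force: [0.8, 0.4, -2.0]
grip_width: 0.0424
gripper_force: 62.7
case
([0.533, -0.0211], 3.3, [46, 32])
([0.5386, -0.0576], 178.0, [53, 30])
now [ 0.5308 -0.0195  0.3009] yaw 3.9 q6 -18.8 t 18.3 w 63.9 f 0.0
(0.4875, 0.2342, 0.27, -3.5) -> 0.01 0.0 0.93 8.54 -0.86 1.02
```

```bash
python3 -c "
from h import *
p=get_image('top'); print('bench',*[d[1:] for d in dies(p,.034,(.3,.7,.15,.4))],sep='\n')
cv2.imwrite('pics/t2.png',cv2.resize(p['image'][130:250,90:290],(800,480),interpolation=cv2.INTER_CUBIC))"
```

```text
bench
([0.5671, 0.2384], -30.6, [44, 27], [27.0, 44.0], [161, 88], [148.0, 154.0])
([0.4878, 0.3528], -31.3, [43, 38], [38.0, 43.0], [159, 56], [102.0, 185.0])
([0.4877, 0.2341], 175.4, [44, 26], [26.0, 45.0], [83, 140], [149.0, 184.0])
([0.414, 0.3381], -112.9, [37, 24], [23.0, 37.0], [153, 95], [106.0, 214.0])
([0.3944, 0.2279], -155.4, [44, 26], [26.0, 45.0], [98, 89], [150.0, 221.0])
```

View pics/t2.png

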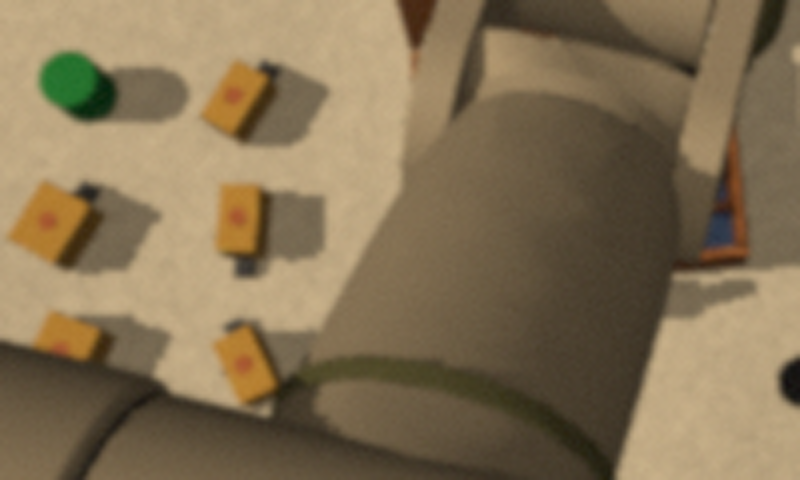

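The left group hasn't moved: C is at (240,218) with its tab down, A at (238,98) with tab up-right, and E at (246,365) with tab up-left. Picking C.

```bash
python3 -m creep '0 0 0.93 8.5 -0.86 1 64; 0 0 0.93 8.5 -0.86 1 64; 0 0 0.93 8.5 -0.86 1 64; 0 0 0.93 8.5 -0.86 1 64; 0 0 0.93 8.5 -0.86 1 64; 0 0 0.93 8.5 -0.86 1 64; 0 0 0.93 8.5 -0.86 1 64; 0 0 0.93 8.5 -0.86 1 64' >/dev/null
python3 -c "
from h import *
plan((.4877,.2341,.187,-4))"
```

```text
now [0.4878 0.2323 0.2695] yaw -3.5 q6 16.4 t 19.1 w 63.8 f 0.0
(0.4877, 0.2341, 0.187, -4) -> -0.01 0.01 0.06 0.06 -0.0 2.75
```

```bash
python3 -m creep '0 0 0.06 0.04 0 1.2 64; 0 0 0.06 0.04 0 2.3 64; 0 0 0.06 0.04 0 2.75 64; 0 0 0.06 0.04 0 2.75 64; 0 0 0.06 0.04 0 2.75 30; 0 0 0.06 0.04 0 2.75 30; 0 0 0.06 0.04 0 2.75 30; 0 0 0.06 0.04 0 2.75 30; 0 0 0.06 0.04 0 2.75 30; 0 0 0.06 0.04 0 2.75 30' 60
python3 -m creep '0 0 0 0 0 -1.5 30; 0 0 0 0 0 -3 30; 0 0 0 0 0 -3 30; 0 0 0 0 0 -3 30' >/dev/null
python3 -c "
from h import *
plan((.5285,.0187,.275,3.7))"
```

```text
time_s: 20.15
position: [0.4882, 0.234, 0.1892]
tool_rot: [[0.069, 0.998, 0.003], [0.998, -0.069, -0.0], [0.0, 0.003, -1.0]]
ft_force: [0.2, -2.8, 7.3]
grip_width: 0.0428
gripper_force: 62.5
now [0.4874 0.2342 0.2785] yaw -4.0 q6 17.1 t 20.6 w 43.0 f 62.9
(0.5285, 0.0187, 0.275, 3.7) -> 0.01 -0.0 -0.96 -7.07 1.87 0.11
```

```bash
python3 -m creep '0 0 -0.2 -1 0.3 0.1 30; 0 0 -0.4 -2.2 0.6 0.1 30; 0 0 -0.6 -3.6 1 0.1 30; 0 0 -0.8 -5 1.4 0.1 30; 0 0 -0.96 -6.2 1.7 0.1 30; 0 0 -0.96 -7.1 1.87 0.1 30; 0 0 -0.96 -7.1 1.87 0.1 30; 0 0 -0.96 -7.1 1.87 0.1 30; 0 0 -0.96 -7.1 1.87 0.1 30; 0 0 -0.96 -7.1 1.87 0.1 30' >/dev/null
python3 -c "
from h import *
plan((.5285,.0187,.1955,3.7))"
```

```text
now [0.5287 0.0189 0.2744] yaw 3.8 q6 -14.6 t 21.6 w 42.8 f 62.8
(0.5285, 0.0187, 0.1955, 3.7) -> -0.01 -0.0 0.01 -0.01 -0.0 2.63
```

```bash
python3 -m creep '0 0 0 0 0 1 30; 0 0 0 0 0 1.8 30; 0 0 0 0 0 2.4 30; 0 0 0 0 0 2.63 30; 0 0 0 0 0 2.63 30; 0 0 0 0 0 2.63 30'
python3 -m creep '0 0 0 0 0 0 64; 0 0 0 0 0 0 64; 0 0 0 0 0 0 64; 0 0 0 0 0 -1.5 64; 0 0 0 0 0 -3 64; 0 0 0 0 0 -3.5 64; 0 0 0 0 0 -3.5 64' >/dev/null
python3 -c "
from h import *
p=get_image('scene'); print('case',*[d[1:4] for d in dies(p,.040,(.45,.6,-.1,.11))],sep='\n')
plan((.5671,.2384,.29,149.4))"
```

```text
time_s: 22.15
position: [0.529, 0.0184, 0.1964]
tool_rot: [[-0.065, 0.998, 0.001], [0.998, 0.065, -0.0], [-0.0, 0.001, -1.0]]
ft_force: [0.2, -0.0, -1.0]
grip_width: 0.0428
gripper_force: 62.8
case
([0.5314, 0.0182], 3.1, [46, 31])
([0.5332, -0.0205], 4.1, [46, 31])
([0.5358, -0.059], -175.0, [46, 30])
now [0.5288 0.018  0.3015] yaw 3.7 q6 -14.6 t 22.9 w 64.0 f 0.0
(0.5671, 0.2384, 0.29, 149.4) -> 0.0 0.02 -18.21 7.25 1.75 0.38
```

```bash
python3 -m creep '0 0 0 7.25 -0.6 0 64; 0 0 0 7.25 -0.6 0 64; 0 0 0 7.25 -0.6 0 64; 0 0 -18.2 7.25 -0.6 0 64; 0 0 -18.2 7.25 -0.6 0 64; 0 0 -18.2 7.25 1.75 0.3 64; 0 0 -18.2 7.25 1.75 0.3 64; 0 0 -18.2 7.25 1.75 0.3 64; 0 0 -18.2 7.25 1.75 0.3 64; 0 0 -18.2 7.25 1.75 0.3 64; 0 0 -18.2 7.25 1.75 0.3 64; 0 0 -18.2 7.25 1.75 0.3 64' >/dev/null
python3 -c "
from h import *
plan((.5671,.2384,.26,149.4))"
```

```text
now [0.5671 0.2383 0.2898] yaw 81.4 q6 -69.6 t 24.1 w 63.9 f 0.0
(0.5671, 0.2384, 0.26, 149.4) -> 0.01 -0.03 -8.5 -0.0 0.01 0.99
```

```bash
python3 -m creep '0 0 -8.5 0 0 1 64; 0 0 -8.5 0 0 1 64; 0 0 -8.5 0 0 1 64; 0 0 -8.5 0 0 1 64; 0 0 -8.5 0 0 1 64; 0 0 -8.5 0 0 1 64; 0 0 -8.5 0 0 1 64; 0 0 -8.5 0 0 1 64; 0 0 -8.5 0 0 1 64; 0 0 -8.5 0 0 1 64' >/dev/null
python3 -c "
from h import *
p=get_image('scene'); print('case',*[d[1:4] for d in dies(p,.034,(.45,.6,.11,.3))],sep='\n')
plan((.5671,.2384,.187,149.4))"
```

```text
case
([0.5579, 0.243], 86.4, [35, 19])
now [0.5672 0.2383 0.261 ] yaw 148.9 q6 -137.1 t 25.1 w 64.2 f 0.0
(0.5671, 0.2384, 0.187, 149.4) -> 0.01 -0.01 -0.07 -0.01 0.0 2.47
```

Unchanged, so I'll grip A, lift it, and turn it back, moving away from the lid.

```bash
python3 -m creep '0 0 -0.07 0 0 1.2 64; 0 0 -0.07 0 0 2.1 64; 0 0 -0.07 0 0 2.47 64; 0 0 -0.07 0 0 2.47 64; 0 0 -0.07 0 0 2.47 30; 0 0 -0.07 0 0 2.47 30; 0 0 -0.07 0 0 2.47 30; 0 0 -0.07 0 0 2.47 30; 0 0 -0.07 0 0 2.47 30; 0 0 -0.07 0 0 2.47 30' 60
python3 -m creep '0 0 0 0 0 -1.5 30; 0 0 0 0 0 -3 30; 0 0 12 0 0 -3.3 30; 0 0 12 0 0 -3.3 30;  0 0 12 0 0 -3.3 30; 0 0 12 0 0 -3.3 30; 0 0 12 0 0 -3.3 30; 0 0 12 0 0 -3.3 30; 0 0 12 0 0 -3.3 30; 0 0 12 0 0 -3.3 30; 0 0 12 0 0 -3.3 30; 0 0 12 0 0 -3.3 30' >/dev/null
python3 -c "
from h import *
plan((.51,.2384,.285,3.7),(.526,.0566,.285,3.7))"
```

```text
time_s: 26.15
position: [0.5676, 0.2385, 0.1896]
tool_rot: [[-0.506, -0.863, 0.003], [-0.863, 0.506, 0.001], [-0.002, -0.002, -1.0]]
ft_force: [0.2, -0.5, 7.7]
grip_width: 0.0425
gripper_force: 62.8
now [0.5671 0.2383 0.2872] yaw 63.3 q6 -51.5 t 27.4 w 42.7 f 62.4
(0.51, 0.2384, 0.285, 3.7) -> 0.0 0.0 7.45 1.7 -0.85 0.07
(0.526, 0.0566, 0.285, 3.7) -> 0.0 0.0 7.45 -1.5 -6.03 0.07
```

```bash
python3 -m creep '0 0 7.45 0.8 -0.4 0 30; 0 0 7.45 1.7 -0.85 0 30; 0 0 7.45 1.5 -1.2 0 30; 0 0 7.45 1 -2 0 30; 0 0 7.45 0.3 -3.1 0 30; 0 0 7.45 -0.4 -4.2 0 30; 0 0 7.45 -1 -5.2 0 30; 0 0 7.45 -1.5 -6.03 0 30; 0 0 7.45 -1.5 -6.03 0 30; 0 0 7.45 -1.5 -6.03 0 30; 0 0 7.45 -1.5 -6.03 0 30; 0 0 7.45 -1.5 -6.03 0 30' >/dev/null
python3 -c "
from h import *
plan((.526,.0566,.1955,3.7))"
```

```text
now [0.5271 0.0572 0.2869] yaw 4.2 q6 -10.8 t 28.6 w 42.6 f 62.4
(0.526, 0.0566, 0.1955, 3.7) -> -0.0 -0.0 0.06 -0.02 -0.04 3.05
```

```bash
python3 -m creep '0 0 0.06 0 -0.04 1 30; 0 0 0.06 0 -0.04 2 30; 0 0 0.06 0 -0.04 2.7 30; 0 0 0.06 0 -0.04 3.05 30; 0 0 0.06 0 -0.04 3.05 30; 0 0 0.06 0 -0.04 3.05 30'
python3 -m creep '0 0 0 0 0 0 64; 0 0 0 0 0 0 64; 0 0 0 0 0 0 64; 0 0 0 0 0 -1.5 64; 0 0 0 0 0 -3 64; 0 0 0 0 0 -3.5 64; 0 0 0 0 0 -3.5 64' >/dev/null
python3 -c "
from h import *
p=get_image('scene'); print('case',*[d[1:4] for d in dies(p,.040,(.45,.6,-.1,.11))],sep='\n')
print('bench',*[d[1:4] for d in dies(p,.034,(.3,.6,.15,.3))],sep='\n')
p=get_image('top'); print('bench',*[d[1:4] for d in dies(p,.034,(.3,.6,.15,.3))],sep='\n')
plan((.3944,.2279,.27,-64.9))"
```

```text
time_s: 29.15
position: [0.5263, 0.0567, 0.1958]
tool_rot: [[-0.064, 0.998, 0.001], [0.998, 0.064, -0.0], [-0.0, 0.001, -1.0]]
ft_force: [-0.0, -0.2, -2.0]
grip_width: 0.0428
gripper_force: 64.0
case
([0.5301, 0.0353], 93.7, [68, 46])
([0.5329, -0.0203], 3.3, [46, 30])
([0.5358, -0.0582], -175.8, [46, 28])
bench
([0.4118, 0.2325], 120.6, [33, 13])
bench
now [0.5259 0.0562 0.2998] yaw 3.6 q6 -10.3 t 29.9 w 63.8 f 0.0
(0.3944, 0.2279, 0.27, -64.9) -> -0.0 0.0 8.56 5.99 -4.01 1.0
```

```bash
python3 -m creep '0 0 8.56 6 -4 0.3 56; 0 0 8.56 6 -4 0.3 56; 0 0 8.56 6 -4 0.3 56; 0 0 8.56 6 -4 0.3 56; 0 0 8.56 6 -4 0.3 56; 0 0 8.56 6 -4 0.3 56; 0 0 8.56 6 -4 0.3 56; 0 0 8.56 6 -4 0.3 56; 0 0 8.56 6 -4 0.3 56; 0 0 8.56 6 -4 0.3 56; 0 0 8.56 6 -4 0.3 56' >/dev/null
python3 -c "
from h import *
for n in ('scene','top'):
  p=get_image(n); print(n,*[d[1:] for d in dies(p,.034,(.3,.6,.15,.4))],sep='\n')
  cv2.imwrite(f'pics/e_{n}.png',cv2.resize(p['image'],(800,600)))
plan((.3944,.2279,.185,-64.9))"
```

```text
scene
([0.4101, 0.3409], 159.4, [50, 40], [39.0, 50.0], [48, 68], [292.0, 135.0])
([0.4917, 0.3528], -29.4, [49, 39], [39.0, 50.0], [44, 28], [316.0, 141.0])
([0.3983, 0.2247], 30.1, [44, 34], [34.0, 44.0], [61, 119], [272.0, 151.0])
top
([0.3916, 0.2269], 27.1, [39, 25], [24.0, 37.0], [43, 160], [151.0, 223.0])
now [0.3951 0.2283 0.2909] yaw -64.8 q6 79.9 t 31.1 w 55.8 f 0.0
(0.3944, 0.2279, 0.185, -64.9) -> -0.0 0.01 0.01 -0.02 0.0 3.53
```

View pics/e_scene.png

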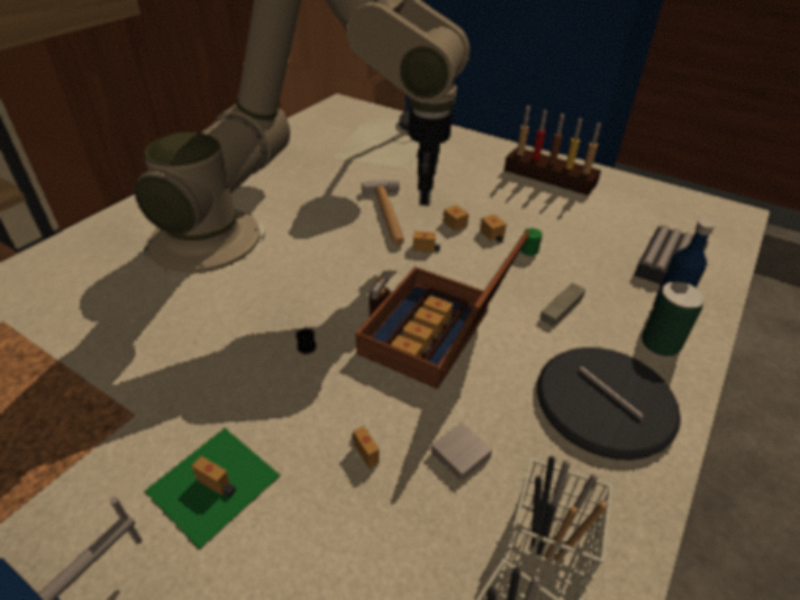

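Four dies are seated in a row in the case around (420,328), and E at (425,242) hasn't moved. I'll grip E across its width, set it down turned on the free spot, and regrasp it lengthwise.

```bash
python3 -m creep '0 0 0 -0.02 0 1.2 56; 0 0 0 -0.02 0 2.4 56; 0 0 0 -0.02 0 3.2 56; 0 0 0 -0.02 0 3.6 56; 0 0 0 -0.02 0 3.6 56; 0 0 0 -0.02 0 3.6 15; 0 0 0 -0.02 0 3.6 15; 0 0 0 -0.02 0 3.6 15; 0 0 0 -0.02 0 3.6 15; 0 0 0 -0.02 0 3.6 15; 0 0 0 -0.02 0 3.6 15; 0 0 0 -0.02 0 3.6 15' 60
python3 -m creep '0 0 0 0 0 -1 15; 0 0 0 0 0 -2 15; 0 0 0 0 0 -2 15; 0 0 0 0 0 -2 15' >/dev/null
python3 -c "
from h import *
plan((.47,.215,.24,25.1))"
```

```text
time_s: 32.35
position: [0.3947, 0.2281, 0.1844]
tool_rot: [[0.905, 0.425, 0.002], [0.425, -0.905, 0.001], [0.002, 0.0, -1.0]]
ft_force: [-0.4, 0.6, 6.3]
grip_width: 0.0251
gripper_force: 59.9
now [0.3943 0.228  0.2435] yaw -64.9 q6 80.0 t 32.8 w 24.5 f 59.9
(0.47, 0.215, 0.24, 25.1) -> 0.01 -0.01 -11.25 2.1 1.46 0.12
```

```bash
python3 -m creep '0 0 -11.25 0.5 0.4 0 15; 0 0 -11.25 1 0.8 0 15; 0 0 -11.25 1.6 1.2 0 15; 0 0 -11.25 2.1 1.46 0 15; 0 0 -11.25 2.1 1.46 0 15; 0 0 -11.25 2.1 1.46 0 15; 0 0 -11.25 2.1 1.46 0 15; 0 0 -11.25 2.1 1.46 0 15; 0 0 -11.25 2.1 1.46 0 15; 0 0 -11.25 2.1 1.46 0 15; 0 0 -11.25 2.1 1.46 0 15; 0 0 -11.25 2.1 1.46 0 15' >/dev/null
python3 -c "
from h import *
plan((.47,.215,.1855,25.1))"
```

```text
now [0.4699 0.215  0.242 ] yaw 25.1 q6 -13.7 t 34.0 w 25.0 f 59.7
(0.47, 0.215, 0.1855, 25.1) -> -0.02 -0.0 0.0 -0.0 0.01 1.88
```

```bash
python3 -m creep '0 0 0 0 0 1 15; 0 0 0 0 0 1.6 15; 0 0 0 0 0 1.88 15; 0 0 0 0 0 1.9 15; 0 0 0 0 0 1.9 15; 0 0 0 0 0 1.9 56; 0 0 0 0 0 1.9 56; 0 0 0 0 0 1.9 56; 0 0 0 0 0 0.5 64; 0 0 0 0 0 -0.7 64; 0 0 0 0 0 -0.7 64'
python3 -m creep '0 0 11.25 0 0 0 64; 0 0 11.25 0 0 0 64; 0 0 11.25 0 0 0 64; 0 0 11.25 0 0 0 64; 0 0 11.25 0 0 0 64; 0 0 11.25 0 0 0 64; 0 0 11.25 0 0 0 64; 0 0 11.25 0 0 0 64; 0 0 11.25 0 0 0 64; 0 0 11.25 0 0 0 64; 0 0 11.25 0 0 0 64; 0 0 11.25 0 0 0 64' >/dev/null
python3 -c "
from h import *
p=get_image('scene'); print(*[d[1:] for d in dies(p,.034,(.3,.6,.15,.3))],sep='\n')
cv2.imwrite('pics/e2.png',cv2.resize(p['image'][90:230,200:390],(800,590)))
p=get_image('top'); print('top',*[d[1:] for d in dies(p,.034,(.3,.6,.15,.3))],sep='\n')
plan((.47,.215,.1875,-64.9))"
```

```text
time_s: 35.05
position: [0.4708, 0.2153, 0.2688]
tool_rot: [[-0.424, 0.905, 0.009], [0.905, 0.424, 0.002], [-0.002, 0.009, -1.0]]
ft_force: [-0.5, -0.3, -0.9]
grip_width: 0.064
gripper_force: 0.0
([0.4731, 0.2116], -61.9, [52, 24], [26.0, 52.0], [97, 64], [290.0, 161.0])
top
([0.4724, 0.2056], 26.2, [26, 22], [20.0, 27.0], [62, 152], [161.0, 190.0])
now [0.4701 0.2151 0.2641] yaw -64.8 q6 76.2 t 36.4 w 64.0 f 0.0
(0.47, 0.215, 0.1875, -64.9) -> -0.0 0.0 0.02 -0.0 0.0 2.55
```

View pics/e2.png

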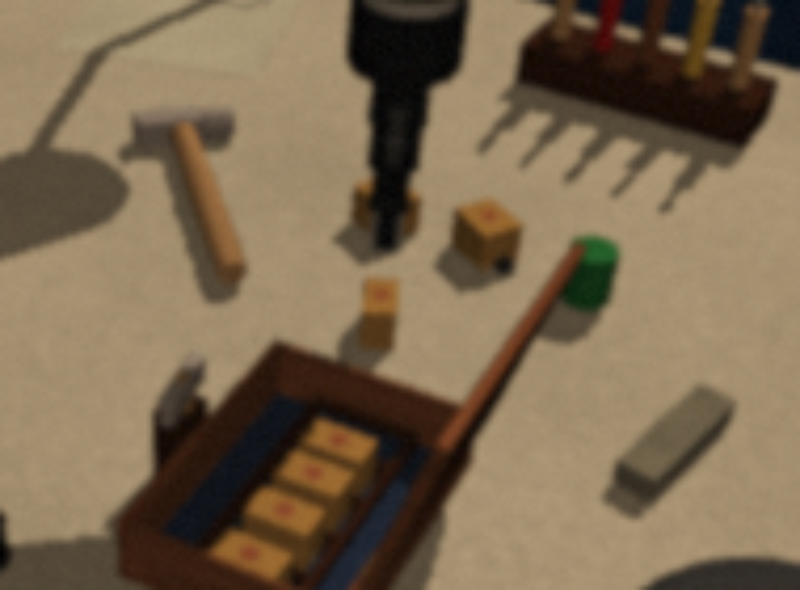

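E stands at (378,300) with no tab on the near side, as expected. Regrasp it lengthwise.

```bash
python3 -m creep '0 0 0.02 0 0 1.2 64; 0 0 0.02 0 0 2.1 64; 0 0 0.02 0 0 2.55 64; 0 0 0.02 0 0 2.55 64; 0 0 0.02 0 0 2.55 30; 0 0 0.02 0 0 2.55 30; 0 0 0.02 0 0 2.55 30; 0 0 0.02 0 0 2.55 30; 0 0 0.02 0 0 2.55 30; 0 0 0.02 0 0 2.55 30' 60
python3 -m creep '0 0 0 0 0 -1.5 30; 0 0 0 0 0 -3 30; 0 0 0 0 0 -3.2 30; 0 0 0 0 0 -3.2 30' >/dev/null
python3 -c "
from h import *
plan((.5236,.0945,.285,3.7))"
```

```text
time_s: 37.35
position: [0.4704, 0.2152, 0.189]
tool_rot: [[0.907, 0.422, 0.002], [0.422, -0.907, 0.0], [0.002, 0.001, -1.0]]
ft_force: [-0.8, 0.3, 6.9]
grip_width: 0.0426
gripper_force: 62.5
now [0.47   0.2151 0.2848] yaw -65.0 q6 76.5 t 37.8 w 42.6 f 62.9
(0.5236, 0.0945, 0.285, 3.7) -> 0.01 -0.01 -8.59 -0.08 4.4 -0.0
```

```bash
python3 -m creep '0 0 -8.59 0 0.9 0 30; 0 0 -8.59 0 1.9 0 30; 0 0 -8.59 -0.05 3 0 30; 0 0 -8.59 -0.08 4 0 30; 0 0 -8.59 -0.08 4.4 0 30; 0 0 -8.59 -0.08 4.4 0 30; 0 0 -8.59 -0.08 4.4 0 30; 0 0 -8.59 -0.08 4.4 0 30; 0 0 -8.59 -0.08 4.4 0 30; 0 0 -8.59 -0.08 4.4 0 30; 0 0 -8.59 -0.08 4.4 0 30' >/dev/null
python3 -c "
from h import *
plan((.5236,.0945,.1955,3.7))"
```

```text
now [0.5236 0.0945 0.2832] yaw 3.5 q6 -6.0 t 38.9 w 42.6 f 62.7
(0.5236, 0.0945, 0.1955, 3.7) -> -0.01 -0.0 -0.02 0.0 0.0 2.92
```

View now.

```bash
python3 -m creep '0 0 -0.02 0 0 1 30; 0 0 -0.02 0 0 1.9 30; 0 0 -0.02 0 0 2.6 30; 0 0 -0.02 0 0 2.92 30; 0 0 -0.02 0 0 2.92 30; 0 0 -0.02 0 0 2.92 30'
python3 -m creep '0 0 0 0 0 0 64; 0 0 0 0 0 0 64; 0 0 0 0 0 0 64; 0 0 0 0 0 -1.5 64; 0 0 0 0 0 -3 64; 0 0 0 0 0 -5 40; 0 0 0 -2 -1.5 -6 10; 0 0 0 -5 -1.5 -6 10; 0 0 0 -10 -1.5 -6 10; 0 0 0 -10 -1.5 -6 10; 0 0 0 -10 -1.5 -6 10; 0 0 0 -10 -1.5 -6 10' >/dev/null
python3 -c "
from h import *
for n in ('top','scene'):
  p=get_image(n); print(n,*[d[1:4] for d in dies(p,.040,(.45,.6,-.1,.15))],sep='\n')
  r0,c0=((135,190) if n=='top' else (145,210))
  cv2.imwrite(f'pics/c_{n}.png',cv2.resize(p['image'][r0:r0+100,c0:c0+133],(798,600),interpolation=cv2.INTER_CUBIC))
  C=cloud(p);z=C[...,2]; m=(z>.06)&(z<.25)&(C[...,0]>.58)&(C[...,0]<.72)&(abs(C[...,1]-.02)<.09)
  W=C[m]; k=np.polyfit(W[:,2],W[:,0],1); print('lid slope',k,len(W),W[:,2].max())
plan((.69,.03,.40,3.7))"
```

```text
time_s: 39.45
position: [0.5239, 0.0945, 0.1966]
tool_rot: [[-0.066, 0.998, 0.001], [0.998, 0.066, -0.0], [-0.0, 0.001, -1.0]]
ft_force: [-0.0, 0.4, -2.3]
grip_width: 0.0427
gripper_force: 63.2
top
([0.5549, -0.0788], 3.6, [45, 7])
([0.5296, -0.0184], 178.9, [45, 26])
([0.531, -0.0607], -176.0, [44, 26])
([0.5266, 0.02], 179.3, [42, 25])
([0.5217, 0.0938], -179.9, [45, 25])
([0.5236, 0.0556], 179.7, [45, 25])
([0.4572, 0.0864], 55.6, [107, 52])
([0.4533, -0.0203], -86.1, [38, 7])
([0.4553, -0.0573], 93.9, [30, 7])
lid slope [0.28219969 0.58396132] 2761 0.19454343308245012
scene
([0.5284, 0.0553], -86.3, [110, 45])
([0.533, -0.0207], 5.2, [45, 32])
([0.535, -0.0609], -176.1, [45, 27])
lid slope [0.2196817  0.60131897] 364 0.19432308272341156
now [ 0.4983 -0.1967  0.3756] yaw 3.5 q6 -37.7 t 40.8 w 10.0 f 0.0
(0.69, 0.03, 0.4, 3.7) -> 0.01 0.01 -0.03 7.15 6.84 -0.82
```

View pics/c_top.png

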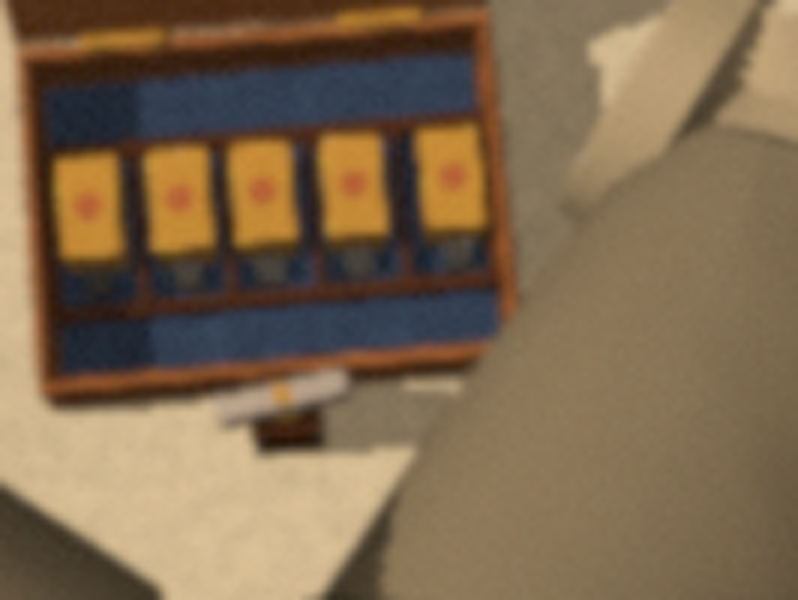

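View pics/c_scene.png

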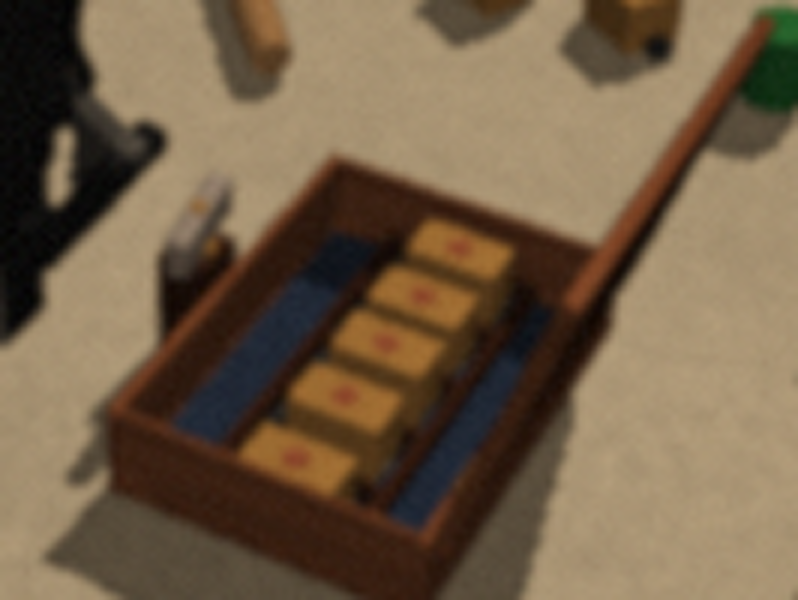

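All five dies are in the pockets with tabs to the front (dark tabs below the blocks at rows 255–285), and the turnbutton is still clear. Now I'll go over and behind the lid.

```bash
python3 -m creep '0 0 0 0 0 -1 0; 0 0 0 7.15 6.8 -1 0; 0 0 0 7.15 6.8 -1 0; 0 0 0 7.15 6.8 -1 0; 0 0 0 7.15 6.8 -1 0; 0 0 0 7.15 6.8 -1 0; 0 0 0 7.15 6.8 -1 0; 0 0 0 7.15 6.8 -1 0; 0 0 0 7.15 6.8 -1 0; 0 0 0 7.15 6.8 -1 0; 0 0 0 7.15 6.8 -1 0'
python3 -c "
from h import *
plan((.6872,.029,.321,3.7))"
```

```text
time_s: 41.85
position: [0.6872, 0.035, 0.4061]
tool_rot: [[-0.065, 0.998, 0.0], [0.998, 0.065, -0.0], [-0.0, 0.0, -1.0]]
ft_force: [-1.0, -0.3, -0.3]
grip_width: 0.0002
gripper_force: 0.0
now [0.6872 0.035  0.4061] yaw 3.7 q6 -10.7 t 41.9 w 0.2 f 0.0
(0.6872, 0.029, 0.321, 3.7) -> 0.0 0.0 0.01 -0.2 -0.01 2.84
```

```bash
python3 -m creep '0 0 0 -0.2 0 1.4 0; 0 0 0 -0.2 0 2.8 0; 0 0 0 -0.2 0 2.8 0; 0 0 0 -0.2 0 2.8 0; 0 0 0 -0.2 -0.6 2.8 0; 0 0 0 -0.2 -1 2.8 0; 0 0 0 -0.2 -1.4 2.8 0; 0 0 0 -0.2 -1.8 2.8 0; 0 0 0 -0.2 -2.2 2.8 0; 0 0 0 -0.2 -2.2 2.8 0'
python3 -c "
from h import *
s=env.observe(); P=s['position']; c=np.array([.5225,.0183]); t=np.radians(3.7)
d=np.array(P[:2])-c; print('local X',d@[np.cos(t),np.sin(t)],'tip z',P[2]-.173)
p=get_image('top'); C=cloud(p);z=C[...,2]; m=(z>.06)&(z<.21)&(C[...,0]>.4)&(C[...,0]<.72)&(abs(C[...,1]-.08)<.04)
W=C[m]; print('lid slope',np.polyfit(W[:,2],W[:,0],1),len(W),W[:,2].max())"
```

```text
time_s: 42.85
position: [0.6225, 0.0256, 0.3313]
tool_rot: [[-0.067, 0.998, 0.018], [0.998, 0.067, -0.002], [-0.003, 0.018, -1.0]]
ft_force: [-1.0, 2.1, 30.3]
grip_width: -0.0001
gripper_force: 12.9
local X 0.10025297863694076 tip z 0.15826266424762653Traceback (most recent call last):
  File "<string>", line 6, in <module>
    W=C[m]; print('lid slope',np.polyfit(W[:,2],W[:,0],1),len(W),W[:,2].max())
                              ~~~~~~~~~~^^^^^^^^^^^^^^^^^
    raise TypeError("expected non-empty vector for x")
TypeError: expected non-empty vector for x
```

```bash
python3 -m creep '0 0 0 0 0 -0.4 0; 0 0 0 0 0 -0.4 0; 0 0 0 0 0 -0.4 0'
python3 -c "
from h import *
p=get_image('scene')
cv2.imwrite('pics/l.png',cv2.resize(p['image'][110:250,210:400],(800,590),interpolation=cv2.INTER_CUBIC))
plan((.6225,.0256,.35,3.7))"
```

```text
time_s: 43.2
position: [0.6223, 0.0255, 0.335]
tool_rot: [[-0.067, 0.998, 0.002], [0.998, 0.067, -0.0], [-0.0, 0.002, -1.0]]
ft_force: [-0.2, -0.6, 0.7]
grip_width: -0.0002
gripper_force: 0.0
now [0.6223 0.0255 0.334 ] yaw 3.8 q6 -12.3 t 43.2 w 0.2 f 0.0
(0.6225, 0.0256, 0.35, 3.7) -> 0.0 0.0 0.01 0.0 0.01 -0.53
```

View pics/l.png

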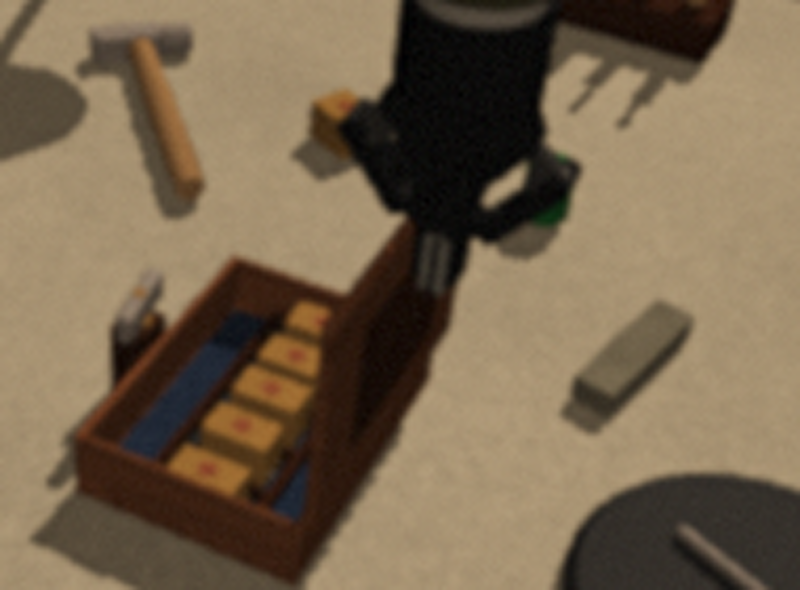

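The lid is now about upright. The knuckles had ridden on its edge, so I'll continue with only the fingertips near the edge.

```bash
python3 -m creep '0 0 0 0 0 -0.57 0; 0 0 0 0 -0.5 -0.56 0; 0 0 0 0 -0.9 -0.53 0; 0 0 0 0 -1.2 -0.49 0; 0 0 0 0 -1.75 -0.35 0; 0 0 0 0 -2.27 -0.12 0; 0 0 0 0 -2.75 0.15 0; 0 0 0 0 -3.2 0.5 0; 0 0 0 0 -3.2 0.5 0; 0 0 0 0 -3.2 0.5 0'
python3 -c "
from h import *
p=get_image('scene')
cv2.imwrite('pics/l2.png',cv2.resize(p['image'][110:250,210:400],(800,590),interpolation=cv2.INTER_CUBIC))
plan()"
```

```text
time_s: 44.25
position: [0.5269, 0.0191, 0.3186]
tool_rot: [[-0.067, 0.998, -0.0], [0.998, 0.067, 0.0], [0.0, -0.0, -1.0]]
ft_force: [-0.2, 0.5, -1.0]
grip_width: -0.0
gripper_force: 0.0
now [0.5271 0.0192 0.3188] yaw 3.8 q6 -14.6 t 44.3 w -0.1 f 0.0
```

View pics/l2.png

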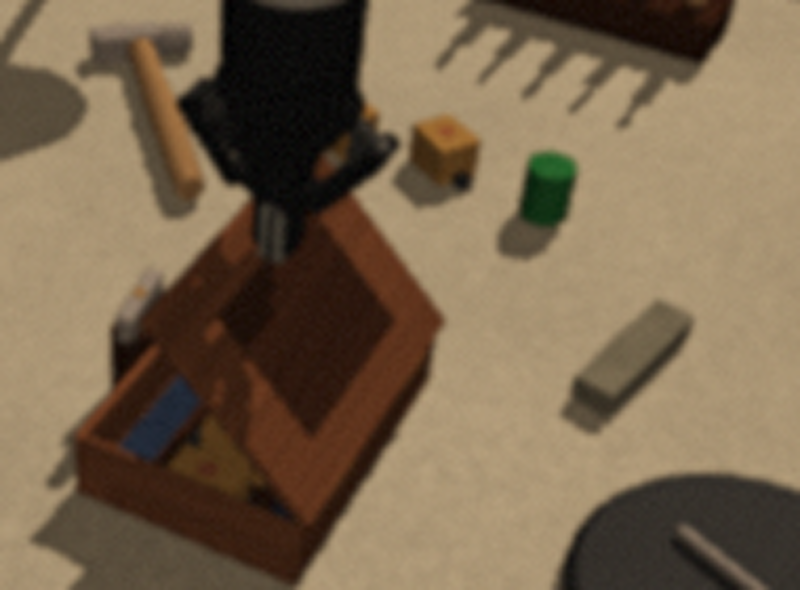

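```bash
python3 -m creep '0 0 0 0 -0.4 0.4 0; 0 0 0 0 -0.7 0.86 0; 0 0 0 0 -0.9 1.3 0; 0 0 0 0 -1 1.75 0; 0 0 0 0 -1 2.15 0; 0 0 0 0 -1 2.45 0; 0 0 0 0 -1 2.7 0; 0 0 0 0 -1 2.85 0; 0 0 0 0 -1 2.96 0; 0 0 0 0 -1 2.96 0'
python3 -c "
from h import *
plan()
p=get_image('scene');C=cloud(p);z=C[...,2]
b=spotter.boxes_of('lid',p);print([(i['xy'],i['p'],world(p,i['xy'])) for i in b[:2]])
m=(C[...,0]>.44)&(C[...,0]<.6)&(abs(C[...,1]+.05)<.025)&(z>.03)&(z<.1); W=C[m]; print(np.polyfit(W[:,0],W[:,2],1),np.median(W[:,2]),len(W))"
```

```text
time_s: 45.3
position: [0.4968, 0.0172, 0.23]
tool_rot: [[-0.067, 0.998, 0.001], [0.998, 0.067, -0.0], [-0.0, 0.001, -1.0]]
ft_force: [-0.3, 0.2, -0.8]
grip_width: -0.0001
gripper_force: 0.0
now [0.4968 0.0172 0.23  ] yaw 3.8 q6 -15.5 t 45.3 w -0.1 f 0.0
[([273.7, 204.4], 0.74, array([ 0.54235419, -0.00462963,  0.05728223])), ([135.6, 301.7], 0.4, array([ 0.44705324, -0.38253649,  0.03517869]))]
[0.0005638  0.05629179] 0.05660528445807472 850
```

```bash
python3 -m creep '0 0 0 0 0 0.07 0; 0 0 0 0 0 0.14 0; 0 0 0 0 0 0.17 0; 0 0 0 0 0 0.17 0'
python3 -m creep '0 0 0 0 0 -1 0; 0 0 0 0 0 -2.5 0; 0 0 0 0 0 -4 0; 0 0 0 -9 0 -4 0; 0 0 0 -9 0 -4 0; 0 0 0 -9 0 -4 0; 0 0 0 -9 0 -4 0; 0 0 0 -9 0 -4 0; 0 0 0 -9 0 -4 0; 0 0 0 -9 0 -4 0' >/dev/null
python3 -c "
from h import *
for n in ('top','scene'):
  p=get_image(n);C=cloud(p);z=C[...,2]
  m=(C[...,0]>.40)&(C[...,0]<.465)&(abs(C[...,1]-.012)<.05)&(z>.068)&(z<.09); W=C[m]; print(cv2.minAreaRect((W[:,:2]*1000).astype(np.float32)),len(W),np.median(W[:,2]))
  m=(C[...,0]>.48)&(C[...,0]<.57)&(abs(C[...,1]-.02)<.07)&(z>.03)&(z<.1); W=C[m]; print(np.polyfit(W[:,0],W[:,2],1),np.median(W[:,2]),len(W))
plan((.4337,.0123,.30,3.7))"
```

```text
time_s: 45.8
position: [0.4964, 0.0174, 0.2294]
tool_rot: [[-0.068, 0.998, 0.005], [0.998, 0.068, -0.001], [-0.002, 0.004, -1.0]]
ft_force: [-16.3, 1.9, 56.4]
grip_width: -0.0002
gripper_force: 28.1
((0.0, 0.0), (0.0, 0.0), 0.0) 0 nan
[-0.00272128  0.05734349] 0.055927667792334726 1319
((436.06597900390625, 11.795347213745117), (11.595903396606445, 56.80403518676758), 11.912135124206543) 88 0.07803807759260345
[-0.00093978  0.05749935] 0.05699649117570463 1257
now [ 0.5146 -0.2515  0.3444] yaw 3.8 q6 -41.7 t 46.9 w -0.1 f 0.0
(0.4337, 0.0123, 0.3, 3.7) -> -0.0 -0.01 0.02 8.95 -2.1 1.49
  return _methods._mean(a, axis=axis, dtype=dtype,
  ret = ret.dtype.type(ret / rcount)
```

The lid is shut flat. The turnbutton's short side is at about 12.5° yaw, so I'll pinch it there.

```bash
python3 -m creep '0 0 0 9 -2.1 1 40; 0 0 0 9 -2.1 1 40; 0 0 0 9 -2.1 1 40; 0 0 0 9 -2.1 1 40; 0 0 0 9 -2.1 1 40; 0 0 0 9 -2.1 1 40; 0 0 0 9 -2.1 1 40; 0 0 0 9 -2.1 1 40; 0 0 0 9 -2.1 1 40' >/dev/null
python3 -c "
from h import *
plan((.4345,.0122,.28,12.5),(.4345,.0122,.2375,12.5))"
```

```text
now [0.4338 0.013  0.3149] yaw 3.9 q6 -17.8 t 47.8 w 40.1 f 0.0
(0.4345, 0.0122, 0.28, 12.5) -> 0.01 0.0 -1.08 -0.03 0.02 1.16
(0.4345, 0.0122, 0.2375, 12.5) -> 0.01 0.0 -1.08 -0.03 0.02 2.58
```

```bash
python3 -m creep '0 0 -1.08 -0.03 0.02 0 40; 0 0 -1.08 -0.03 0.02 0.8 40; 0 0 -1.08 -0.03 0.02 1.6 40; 0 0 -1.08 -0.03 0.02 2.3 40; 0 0 -1.08 -0.03 0.02 2.58 40; 0 0 -1.08 -0.03 0.02 2.58 5; 0 0 -1.08 -0.03 0.02 2.58 5; 0 0 -1.08 -0.03 0.02 2.58 5; 0 0 -1.08 -0.03 0.02 2.58 5; 0 0 -1.08 -0.03 0.02 2.58 5; 0 0 -1.08 -0.03 0.02 2.58 5' 30
python3 -c "
from h import *
plan()"
```

```text
time_s: 48.9
position: [0.4347, 0.012, 0.238]
tool_rot: [[-0.216, 0.976, 0.002], [0.976, 0.216, -0.001], [-0.001, 0.002, -1.0]]
ft_force: [1.8, -1.8, 5.5]
grip_width: 0.0112
gripper_force: 34.7
now [0.4347 0.012  0.238 ] yaw 12.5 q6 -26.6 t 48.9 w 11.2 f 34.7
```

```bash
python3 -m creep '0 0 -1 0 0 0 5; 0 0 -2 0 0 0 5; 0 0 -3 0 0 0 5; 0 0 -4 0 0 0 5; 0 0 -5 0 0 0 5; 0 0 -6 0 0 0 5; 0 0 -7 0 0 0 5; 0 0 -8 0 0 0 5; 0 0 -9 0 0 0 5; 0 0 -9.8 0 0 0 5; 0 0 -9.9 0 0 0 5; 0 0 -9.9 0 0 0 5'
python3 -m creep '0 0 0 0 0 0 40; 0 0 0 0 0 0 40; 0 0 0 0 0 0 40; 0 0 0 0 0 -2 40; 0 0 0 0 0 -4 40; 0 0 0 0 0 -4 40; 0 0 0 0 -9 -4 40; 0 0 0 0 -9 -4 40; 0 0 0 0 -9 -4 40; 0 0 0 0 -9 -4 40; 0 0 0 0 -9 -4 40; 0 0 0 0 -9 -4 40' >/dev/null
python3 -c "
from h import *
plan()
p=get_image('scene');C=cloud(p);z=C[...,2]
m=(C[...,0]>.39)&(C[...,0]<.48)&(abs(C[...,1]-.012)<.05)&(z>.068)&(z<.09); W=C[m]; print(cv2.minAreaRect((W[:,:2]*1000).astype(np.float32)),len(W))
cv2.imwrite('pics/f.png',cv2.resize(p['image'],(800,600)))"
```

```text
time_s: 50.1
position: [0.4348, 0.012, 0.238]
tool_rot: [[-1.0, -0.03, 0.002], [-0.03, 1.0, -0.001], [-0.002, -0.001, -1.0]]
ft_force: [2.0, -1.6, 6.2]
grip_width: 0.0109
gripper_force: 34.8
now [ 0.4419 -0.2614  0.3568] yaw 91.5 q6 -135.3 t 51.3 w 39.8 f 0.0
((436.00823974609375, 11.55788803100586), (55.32536697387695, 14.292994499206543), 2.9345486164093018) 109
```

View pics/f.png

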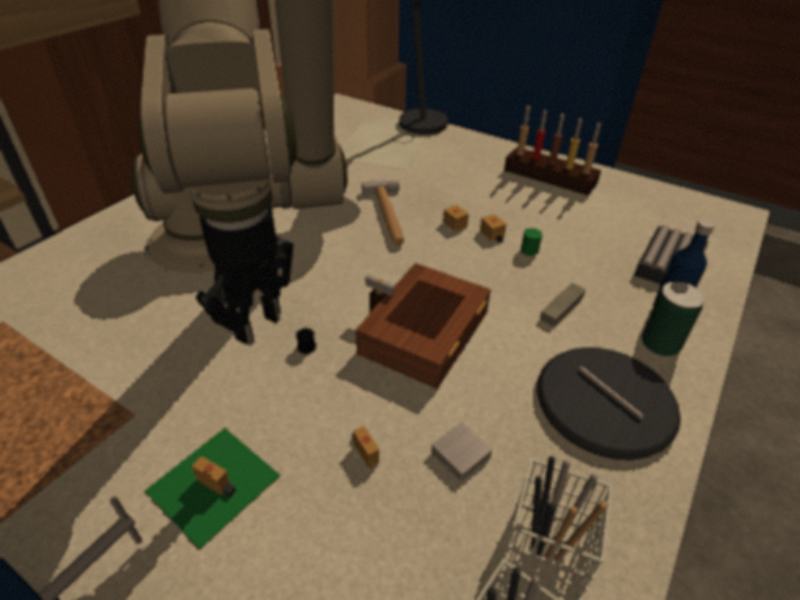

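The case is shut with the button square across the edge at (380,284), and the small die stands on the pad at (210,475). The bystanders haven't moved and the robot is clear.

```bash
python3 -c "
from rig import job
print(job.close_job())"
```

```text
the job is handed in; nothing more can be done
None
```

I handed the job in at about 51 s; no verdict came back. The last pictures show five medium dies in the case with tabs to the front, the one small die from the case standing on the pad, the lid shut and the turnbutton square across its edge.

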